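# Swap the wrong adapter plate on an analyser deck

## Robot

A 7-joint arm with a two-finger parallel gripper is mounted at the origin on a cart in front of the work surface, level with it; the furniture and walls round the work are solid. World frame = base frame: x ahead of the robot, y to its left, z up, the work surface at z = 0. Lengths are in m, angles in rad, forces in N, time in s.
With the tool pointing down it reaches from about 0.425 to 1.025 m from the base axis. Payload 9.4 kg.
Tool frame: the origin (TCP) lies midway between the tips of the shut fingers; the grasp point (between the pads) lies 19 mm behind it; z points along the fingers, y is the line along which they close (so a half turn about z gives the same grasp; the last joint's range is limited). The gripper opens to 93 mm and grips with 3 to 60 N. Pads are 15 mm wide; open, the fingers measure 128 mm over their backs; the gripper's body (75 mm by 188 mm) begins 65 mm behind the grasp point.
Start: joints at [-0.077, 0.599, -0.003, 1.599, 0.002, 0.943, -0.08], TCP at [0.725, -0, 0.219] pointing down, gripper open.
Joint ranges: [-2.57, 2.57], [-0.35, 1.97], [-1.29, 1.29], [0.11, 2.56], [-1.05, 4.19], [0.11, 1.86], [-2.63, 2.63]. Speed limits (rad/s): [2.22, 2.22, 3.01, 3.01, 3.14, 3.14, 3.14].

## Interface

Orientations are given as a rotation vector (axis times angle).
In Python, from station import arm gives the robot as it stands. The module is installed in compiled form; this text tells all that it offers.
- The arm moves only by the shell command python3 -m creep 'ROWS' [OPENING] [FORCE]. ROWS is JSON, a list of rows, each a list of 2 entries, a list of its own where there are three numbers: the shift along the tool's x, y, z normalised to -1 to 1, where 1 is 0.03 m, then the turn, a rotation vector about the tool's x, y, z normalised to -1 to 1, where 1 is 8 degrees. In form: [[[tx, ty, tz], [wx, wy, wz]], ...]. A call has 1 to 5 rows; each row shifts and turns the commanded pose from where the row before left it, along the tool's axes as they then stand; what a row does not reach is not made up. A row lasts 1/10 s, in which the tool goes at most 50 mm and 8.59 degrees, less where a joint would pass 70% of its speed; a pose out of reach is approached as far as the arm can. A call with a number of a shift or a turn outside -1 to 1 is refused whole. A call with a gripper value outside its range is refused whole. OPENING is the gripper command: -1 is shut, 1 is fully open, values between are in proportion, set as the call begins (- or left out, the last holds). The fingers move at their own pace and stop on an object; FORCE is the grip in N (left out, the last holds). Time passes only in rows, so rows that do not move let the fingers close. It gives the time, the measured TCP pose, the force, the opening and the grip force at its end, in the units of the state.
- arm.state(): the state, without advancing time (a new reading comes with each control period).
- arm.grab_frame(name): name is "scene" or "side" or "wrist"; returns the picture (480x640x3 uint8, blue, green, red); there is no depth.
- arm.camera_info(name): a dict with "fov_y" (degrees; the focal length in pixels is half the picture's height over the tangent of half this angle, whatever the lens; pixels are square), "cx", "cy" (the principal point, pixels), "D" ([k1, k2, p1, p2, k3] as OpenCV has them; the pictures are not rectified), "origin" and "rotation" of the camera in the world. Camera axes: x right, y down, z forward; pixel columns grow to the right and rows downward; lengths in m; the calibration is good to about 2 mm. A picture is of the moment at which its call begins: read the wrist's pose just before it. camera_info takes no time and is no camera call; for the wrist camera it gives the pose at the moment of the call.
- arm.close_job(): hands the job in; it is judged then, once.
The state is a dict: "time_s": time; "qpos": joint angles; "dq": joint speeds; "joint_torque": joint torques, N m; "ee_pos": TCP position; "tcp_rot": TCP orientation; "wrist_force": force on the tool from outside, world axes, zero at the start; "moment": the same for the moment, N m; "opening": finger opening in m; "finger_force": force on a finger pad.
Only numpy, scipy, OpenCV 4.12 (cv2) and the standard library are available. Lean on these libraries where they do the work, as an engineer would, in place of code of your own. Each camera call takes 0.05 s, during which the arm holds its last target. There are 200 camera calls.

## Task

The loading deck has one wrong plate in it, the orange one: slide the yellow lock bar open, tilt the orange plate out from under the lip and lay it flat in the grey return tray. Fit every blue plate from the bench into a free bay, tucked under the lip on the robot's side and laid down flat, then slide the lock bar fully shut again so that its tabs hold the plates (the blue plate already fitted stays in too), and last press the green button to report the deck loaded. Leave the bottles and the timer alone.

Things in the scene. Friction and masses are not known exactly. Their poses are not given: they have to be found in the camera images.
- deck: White loading deck fixed to the bench, 125 x 332 mm (its x, y), four equal bays side by side along y. Origin: centre of its underside, at mid-length of the bays; x points across it away from the robot, y left, z up. Each bay: x -51.5 to +51.5 mm, 54 mm wide, floor at z = 6 mm. Dividers: 22 mm wide, top z = 15.5 mm. Far wall: x 51.5 to 65.5 mm, top z = 16 mm.
- deck_lip (a point): Middle of the lower edge of the grey fixed lip (deck x -41.5, z 20 mm), which runs along the whole robot side of the deck and overhangs each bay by 10 mm (x -51.5 to -41.5, z 20 to 25 mm). That leaves 93 mm of opening, so a 100 mm plate goes in only tilted: near edge low and pushed in under the lip (18 degrees of tilt fits), then the far edge lowered.
- bay_1 (a point): Centre of the floor of the right-hand bay (deck x 0, y -129 mm, z 6 mm); axes as the deck's.
- bay_2 (a point): Centre of the floor of the second bay from the right (deck y -53 mm).
- bay_3 (a point): Centre of the floor of the third bay from the right (deck y +23 mm).
- bay_4 (a point): Centre of the floor of the left-hand bay (deck y +99 mm).
- load_button (a joint): Green push button, 22 mm wide, on the left end of the deck (deck x -5, y 146 mm). 0 = up, 0.006 m = fully down, which takes about 4 N straight down; it springs back. It counts as pressed from 4 mm on.
- load_button_top (a point): Centre of the top of the green button (moves with it).
- lock_bar (a joint): Yellow lock bar sliding along deck y on the far wall (bar x 54 to 64, z 16.5 to 22.5 mm). 0 = locked: its four 18 mm tabs reach 6 mm over the plates' far edges, 2.5 mm above a flat plate. 0.030 m = open, slid to deck +y (left): tabs stand over the dividers (bays clear from 0.026). 2 N friction; stays where left.
- lock_knob (a point): Centre of the top of the black upright knob on the yellow lock bar (moves with it): 20 mm along the deck's x, 12 mm along its y, standing 34 mm above the bar; its top is at deck z = 56.5 mm. Pinch it from above (across its 12 mm) or push it sideways.
- return_tray: Grey open tray, fixed to the bench, 94 mm (its x) by 140 mm (its y), rim 22 mm high, walls and floor 4 mm thick. Origin: centre of its underside.
- return_tray_in (a point): Centre of the inner floor of the return tray (4 mm above the bench); axes as the tray's. The inside is 86 by 132 mm, so a plate lies flat in it only with its 100 mm side along the tray's y.
- orange_plate: The wrong plate: orange adapter plate with two rectangular dark pockets, at the start in one of the bays. Shape, size and origin as blue_plate_1.
- blue_plate_1: Blue adapter plate, six round wells, 100 x 50 x 8 mm (x, y, z), about 0.15 kg; origin: centre of its underside. In the middle of its top a grip rib, 12 mm thick (x), 36 mm long (y), z = 8 to 41 mm: take it across the 12 mm. Same either way round. Exactly one of blue_plate_1, 2 and 3 is present, fitted in a bay, its x along the deck's x.
- blue_plate_2: Exactly one of blue_plate_1, 2 and 3 is present, already fitted in a bay; same blue plate as blue_plate_1.
- blue_plate_3: Exactly one of blue_plate_1, 2 and 3 is present, already fitted in a bay; same blue plate as blue_plate_1.
- blue_plate_4: Stock plate, lying flat on the bench at the start (two or three of blue_plate_4, 5 and 6 are present); same blue plate as blue_plate_1.
- blue_plate_5: Stock plate, lying flat on the bench at the start (two or three of blue_plate_4, 5 and 6 are present); same blue plate as blue_plate_1.
- blue_plate_6: Stock plate, lying flat on the bench at the start (two or three of blue_plate_4, 5 and 6 are present); same blue plate as blue_plate_1.
- amber_bottle: Bystander: amber reagent bottle with black cap, 54 mm wide, 108 mm high; origin centre of its foot.
- white_bottle: Bystander: white reagent bottle with black cap, 48 mm wide, 92 mm high; origin centre of its foot.
- bench_timer: Bystander: flat white timer, 62 x 62 x 15 mm, lying on the bench; origin centre of its underside.

How it is judged:
By the outcome, as a careful person would: the job done as asked, in the order asked, and still so for the second after the job is handed in, with the robot touching nothing.
Of blue_plate_1, blue_plate_2, blue_plate_3 only 1 to 1 are there at a start; the rules pass over those that are not, and their reading is None.
Of blue_plate_4, blue_plate_5, blue_plate_6 only 2 to 3 are there at a start; the rules pass over those that are not, and their reading is None.
At some moment in a run one of blue_plate_4, blue_plate_5, blue_plate_6 may be knocked a few centimetres aside while the robot is not near it.
Once in a run the grip may slacken for a moment while it holds something.
It also fails if it takes over 208 s, if anything falls off the work surface, if the arm or the gripper's body presses on something with over 40 N, if the wrist force passes 120 N, or if a joint passes its speed limit or range.

## Working session

There is one attempt and no reset: what is moved stays moved. The work goes in short steps, Python scripts to look and compute and a shell command to move; the robot and the scene stay as the last step left them, time stands still between calls to the robot, and variables do not carry over. Pictures are saved under pics/ and viewed, at most 14 in all, crops included, and the job is handed in when it is done.

```bash
mkdir -p pics; python3 - <<'E'
from station import arm
import cv2
for n in ["scene","side","wrist"]:
    i=arm.camera_info(n); f=arm.grab_frame(n); cv2.imwrite(f"pics/{n}0.png",f)
    print(n,{k:(v.tolist() if hasattr(v,'tolist') else v) for k,v in i.items()})
print(arm.state())
E
```

```text
scene {'fov_y': 48.00831121830368, 'cx': 311.89863817437805, 'cy': 240.48135793907346, 'D': [-0.01477770062881842, 0.0, 0.0, 0.0, 0.0], 'origin': [0.0843327899936506, 1.0423452842694154, 0.6349136714564663], 'rotation': [-0.7162006400925295, 2.411063502487369, -1.4020909301735016]}
side {'fov_y': 43.43313222404738, 'cx': 311.5953074208915, 'cy': 238.82109631231467, 'D': [-0.038079310963111256, 0.0, 0.0, 0.0, 0.0], 'origin': [0.6525055745409781, -1.1071100452655258, 0.5631437099608659], 'rotation': [-1.9327791036288384, -0.099872791102038, 0.040212997187817824]}
wrist {'fov_y': 63.25433919569423, 'cx': 318.2370007253592, 'cy': 236.97607126751535, 'D': [-0.004739548470036411, 0.0, 0.0, 0.0, 0.0], 'origin': [0.724815515763071, 0.07793144646139685, 0.3836260424089663], 'rotation': [2.858815379583345, -0.00023725845152168455, -0.0019538476886679615]}
{'time_s': 0.15, 'qpos': array([-0.07671342,  0.5999115 , -0.00250085,  1.59994451,  0.00184976,
        0.94289086, -0.07985532]), 'dq': array([-0.00061242, -0.0041067 ,  0.00036757, -0.00181321,  0.00046878,
        0.00063074, -0.00025045]), 'joint_torque': array([ 4.23705205e-03, -7.65584278e+01,  1.49971146e+00, -2.52563953e+01,
       -5.22377843e-02,  1.48844108e-02,  9.41959070e-05]), 'ee_pos': array([ 7.24638391e-01, -3.92798713e-05,  2.17981120e-01]), 'tcp_rot': array([-2.22094634e+00, -2.22096985e+00,  1.46260527e-03]), 'wrist_force': array([ 0.4112308 ,  0.35983138, -0.24567811]), 'moment': array([-0.00765679,  0.01188197,  0.02918427]), 'finger_force': 0.0, 'opening': 0.09310830190838815}
```

View pics/scene0.png

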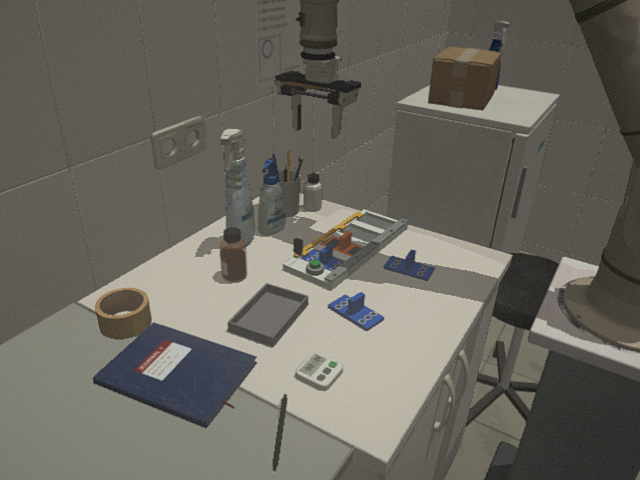

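View pics/side0.png

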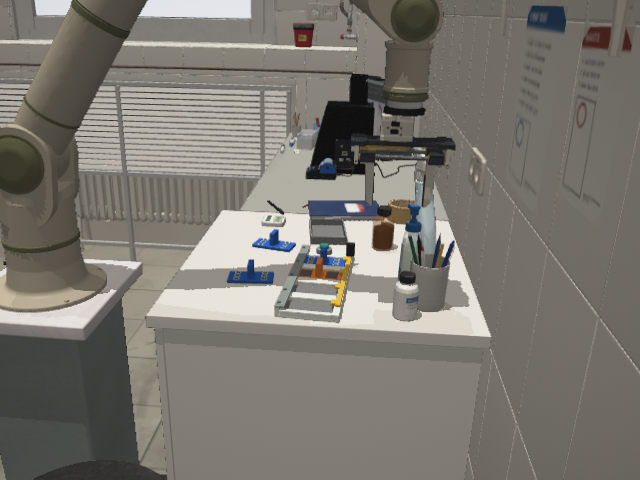

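Scene: button (315,267) at the deck's left end, blue in bay 4, orange in bay 3 (345,243). There are stock blues at (356,311) and (409,266), and the tray is at (268,313). The side view agrees.

View pics/wrist0.png

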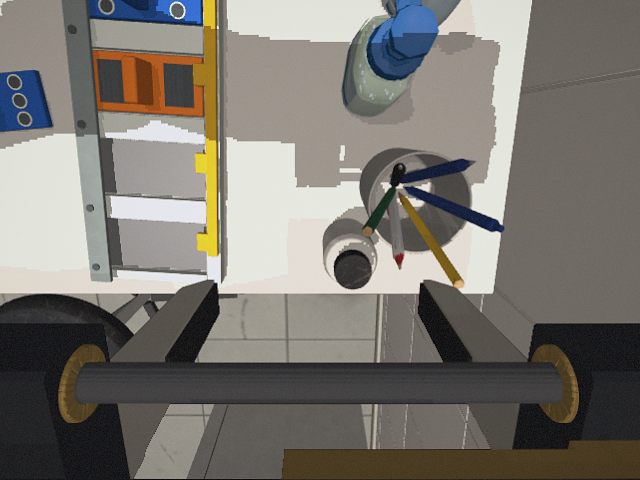

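```bash
cat > h.py <<'E'
import numpy as np, cv2
from scipy.spatial.transform import Rotation as R
from station import arm
def grab(n):
    i=arm.camera_info(n); return arm.grab_frame(n),i
def K(i):
    f=240/np.tan(np.radians(i["fov_y"]/2)); return np.array([[f,0,i["cx"]],[0,f,i["cy"]],[0,0,1]])
def plane(i,px,z):
    p=cv2.undistortPoints(np.array(px,float).reshape(-1,1,2),K(i),np.array(i["D"])).reshape(-1,2)
    d=np.c_[p,np.ones(len(p))]@R.from_rotvec(i["rotation"]).as_matrix().T
    o=np.array(i["origin"]); return o+d*((z-o[2])/d[:,2])[:,None]
def proj(i,P):
    r=R.from_rotvec(i["rotation"]).inv(); P=np.atleast_2d(P)
    return cv2.projectPoints(r.apply(P-np.array(i["origin"])),np.zeros(3),np.zeros(3),K(i),np.array(i["D"]))[0].reshape(-1,2)
HS={"blue":((105,120,40),(125,255,255)),"orange":((5,150,60),(14,255,255)),"yellow":((18,140,80),(30,255,255)),"green":((50,90,40),(80,255,255))}
def blobs(img,c,amin=60):
    m=cv2.inRange(cv2.cvtColor(img,cv2.COLOR_BGR2HSV),*map(np.array,HS[c]))
    m=cv2.morphologyEx(m,cv2.MORPH_CLOSE,np.ones((5,5)))
    cs=[k for k in cv2.findContours(m,cv2.RETR_EXTERNAL,cv2.CHAIN_APPROX_NONE)[0] if cv2.contourArea(k)>amin]
    return sorted(cs,key=cv2.contourArea,reverse=True)
E
python3 - <<'E'
from h import *
for n in ["scene","side","wrist"]:
    i=arm.camera_info(n); im=cv2.imread(f"pics/{n}0.png")
    for c in HS:
        for k in blobs(im,c):
            r=cv2.minAreaRect(k); print(n,c,cv2.contourArea(k),np.round(r[0]),np.round(r[1]),round(r[2]),plane(i,[r[0]],.01)[0].round(3), plane(i,cv2.boxPoints(r),.01)[:,:2].round(3).tolist() if n=="wrist" else "")
E
```

```text
scene blue 155.5 [348. 302.] [15. 34.] 59 [0.469 0.282 0.01 ] 
scene blue 122.5 [360. 314.] [10. 23.] 61 [0.43  0.303 0.01 ] 
scene blue 94.0 [314. 255.] [10. 25.] 80 [0.615 0.172 0.01 ] 
scene blue 90.0 [372. 320.] [ 7. 21.] 55 [0.403 0.308 0.01 ] 
scene blue 71.0 [496.  45.] [ 9. 12.] 21 [ 1.032 -2.73   0.01 ] 
scene yellow 170.0 [331. 233.] [ 6. 72.] 56 [0.634 0.064 0.01 ] 
side blue 463.0 [548.  15.] [38. 22.] 11 [-9.35750e+01 -3.47412e+02  1.00000e-02] 
side blue 444.0 [251. 271.] [45. 23.] 2 [0.417 0.115 0.01 ] 
side blue 347.0 [274. 239.] [41. 20.] 9 [0.44 0.32 0.01] 
side blue 220.0 [413. 218.] [27. 14.] 90 [0.808 0.551 0.01 ] 
side blue 145.0 [333. 256.] [24. 18.] 4 [0.594 0.233 0.01 ] 
side blue 123.0 [328. 168.] [15. 11.] 0 [0.526 1.093 0.01 ] 
side orange 355.5 [382. 236.] [24. 17.] 90 [0.717 0.386 0.01 ] 
side orange 188.0 [320. 268.] [43. 20.] 5 [0.57  0.155 0.01 ] 
side yellow 266.0 [341. 280.] [10. 52.] 14 [0.62  0.093 0.01 ] 
wrist blue 3789.0 [402.  40.] [57. 86.] 35 [0.797 0.148 0.01 ] [[0.756, 0.133], [0.796, 0.188], [0.838, 0.163], [0.799, 0.106]]
wrist blue 2529
[... 472 characters left out ...]
.626, 0.135], [0.619, 0.085]]
wrist yellow 3297.5 [205. 128.] [255.  23.] 90 [0.62  0.075 0.01 ] [[0.618, 0.179], [0.637, 0.179], [0.622, -0.05], [0.598, -0.05]]
wrist yellow 1354.5 [ 80. 384.] [40. 79.] 10 [ 0.456 -0.203  0.01 ] [[0.416, -0.251], [0.451, -0.149], [0.493, -0.158], [0.46, -0.261]]
wrist yellow 754.0 [429. 239.] [102.  10.] 57 [ 0.836 -0.032  0.01 ] [[0.801, 0.008], [0.809, 0.013], [0.872, -0.075], [0.864, -0.081]]
wrist yellow 510.5 [567. 386.] [72. 22.] 90 [ 1.004 -0.205  0.01 ] [[0.984, -0.159], [1.008, -0.159], [1.026, -0.255], [1.0, -0.254]]
wrist green 291.5 [380. 209.] [10. 51.] 32 [ 0.785 -0.002  0.01 ] [[0.769, -0.021], [0.793, 0.021], [0.801, 0.016], [0.777, -0.027]]
```

Wrist: lip on the left at about x=80 px, orange at (147,83) in bay 3, bays 1 and 2 free, and the lock bar at x≈210 with its tabs closed. I'll rise to take one overview of the deck, stock and tray.

```bash
python3 -m creep '[[[1,-1,-0.6],[0,0,0]],[[1,-1,-0.6],[0,0,0]],[[1,-1,-0.6],[0,0,0]],[[1,-1,-0.6],[0,0,0]],[[1,-1,-0.6],[0,0,0]]]'; python3 -m creep '[[[1,-1,-0.6],[0,0,0]],[[0,0,0],[0,0,0]],[[0,0,0],[0,0,0]],[[0,0,0],[0,0,0]]]'
python3 - <<'E'
from h import *
im,i=grab("wrist"); cv2.imwrite("pics/w1.png",im); import json
json.dump({k:np.array(v).tolist() for k,v in i.items()},open("w1.json","w"))
for c in HS:
    for k in blobs(im,c,40):
        r=cv2.minAreaRect(k); print(c,cv2.contourArea(k),np.round(r[0]),plane(i,[r[0]],.01)[0].round(3), plane(i,cv2.boxPoints(r),.01)[:,:2].round(3).tolist())
E
```

```text
time_s: 0.65
ee_pos: [0.5735, 0.151, 0.3091]
tcp_rot: [-2.221, -2.221, 0.001]
wrist_force: [0.4, 0.3, 0.4]
opening: 0.0931
finger_force: 0.0
time_s: 1.05
ee_pos: [0.5455, 0.1789, 0.3261]
tcp_rot: [2.223, 2.22, -0.001]
wrist_force: [0.3, -0.3, -0.2]
opening: 0.093
finger_force: 0.0
blue 3697.5 [230.  86.] [0.443 0.299 0.01 ] [[0.385, 0.287], [0.401, 0.333], [0.5, 0.311], [0.486, 0.263]]
blue 2825.5 [347. 181.] [0.581 0.188 0.01 ] [[0.533, 0.166], [0.536, 0.216], [0.627, 0.21], [0.627, 0.16]]
blue 2661.5 [224. 252.] [0.422 0.096 0.01 ] [[0.372, 0.119], [0.471, 0.127], [0.473, 0.073], [0.371, 0.064]]
blue 1935.5 [558. 275.] [0.863 0.063 0.01 ] [[0.812, 0.085], [0.869, 0.115], [0.916, 0.04], [0.857, 0.008]]
blue 214.0 [550. 316.] [0.863 0.002 0.01 ] [[0.833, 0.011], [0.89, 0.011], [0.893, -0.006], [0.835, -0.006]]
orange 1589.0 [342. 241.] [0.575 0.111 0.01 ] [[0.528, 0.086], [0.531, 0.14], [0.622, 0.134], [0.621, 0.08]]
orange 1055.0 [479.  50.] [0.728 0.337 0.01 ] [[0.702, 0.363], [0.745, 0.365], [0.755, 0.309], [0.71, 0.307]]
yellow 1568.5 [379. 261.] [0.625 0.084 0.01 ] [[0.606, -0.051], [0.623, 0.203], [0.643, 0.201], [0.629, -0.054]]
yellow 352.5 [ 68. 390.] [ 0.18  -0.116  0.01 ] [[0.172, -0.063], [0.201, -0.061], [0.188, -0.172], [0.157, -0.174]]
yellow 340.0 [570. 389.] [ 0.912 -0.116  0.01 ] [[0.906, -0.173], [0.892, -0.059], [0.918, -0.061], [0.933, -0.175]]
yellow 87.5 [524. 332.] [ 0.831 -0.022  0.01 ] [[0.817, -0.01], [0.822, -0.005], [0.845, -0.033], [0.84, -0.038]]
green 246.0 [343. 143.] [0.575 0.235 0.01 ] [[0.56, 0.235], [0.575, 0.249], [0.59, 0.235], [0.575, 0.22]]
```

View pics/w1.png

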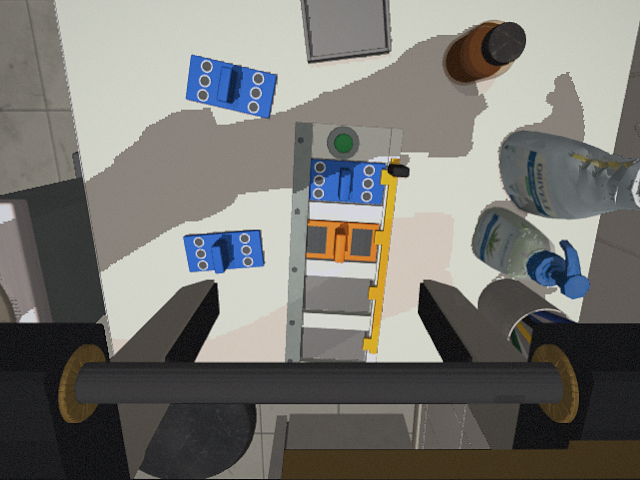

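Wrist overview: lip outer edge from (295,123) to (286,362), button (343,143), bay 4 blue (347,181), orange (342,241), knob (399,170). Stock plates are at (230,86) and (224,252), and the tray is partly visible at the top (305–390, 0–62).

```bash
python3 - <<'E'
from h import *
import json
i=json.load(open("w1.json")); im=cv2.imread("pics/w1.png")
L=plane(i,[[295,123],[286,362],[309,123],[300,362]],.025); print("lip",L[:,:2].round(4).tolist())
print("yaw",np.degrees(np.arctan2(-(L[0]-L[1])[0],(L[0]-L[1])[1])),np.degrees(np.arctan2(-(L[2]-L[3])[0],(L[2]-L[3])[1])))
print("farleft",plane(i,[[402,129]],.016).round(4),"button",plane(i,[[343,143]],.025).round(4))
g=cv2.cvtColor(im,cv2.COLOR_BGR2GRAY)
m=(g[150:190,382:415]<50).astype(np.uint8)
ys,xs=np.nonzero(m); print("knobpx",xs.min()+382,xs.max()+382,ys.min()+150,ys.max()+150)
print("knob",plane(i,[[xs.min()+382,(ys.min()+ys.max())/2+150]],.0565).round(4),plane(i,[[398,170]],.0565).round(4))
k=blobs(im,"yellow")[0]; print("bar",plane(i,cv2.boxPoints(cv2.minAreaRect(k)),.0225)[:,:2].round(4).tolist())
for n,c in (("blue",blobs(im,"blue")[:3]),("orange",blobs(im,"orange")[:1])):
    for k in c: print(n,plane(i,[cv2.minAreaRect(k)[0]],.012 if n=="blue" else .014).round(4))
cv2.imwrite("pics/w1c.png",cv2.resize(im[110:380,270:420],None,fx=2,fy=2,interpolation=cv2.INTER_CUBIC))
E
```

```text
lip [[0.5188, 0.2576], [0.5006, -0.0583], [0.5349, 0.2575], [0.5199, -0.0583]]
yaw -3.293729334262974 -2.718835885110205
farleft [[0.6441 0.2506 0.016 ]] button [[0.5743 0.2351 0.025 ]]
knobpx 388 408 164 176
knob [[0.6228 0.2073 0.0565]] [[0.6338 0.2073 0.0565]]
bar [[0.6043, -0.0429], [0.6207, 0.2042], [0.6401, 0.2021], [0.6266, -0.0457]]
blue [[0.4434 0.2987 0.012 ]]
blue [[0.5805 0.1886 0.012 ]]
blue [[0.4223 0.0969 0.012 ]]
orange [[0.5752 0.1119 0.014 ]]
```

View pics/w1c.png

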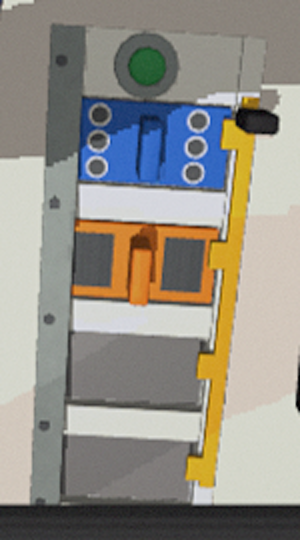

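```bash
python3 -m creep '[[[0,0.6,1],[0,0,0]],[[0,0.6,1],[0,0,0]],[[0,0.6,1],[0,0,0]],[[0,0.6,1],[0,0,0]],[[-0.13,0.57,1],[0,0,0]]]' -1 20; python3 -m creep '[[[0,0,1],[0,0,0.375]],[[0,0,1],[0,0,0]],[[0,0,0.4],[0,0,0]],[[0,0,0],[0,0,0]],[[0,0,0],[0,0,0]]]'
python3 - <<'E'
from h import *
im,i=grab("wrist"); cv2.imwrite("pics/w2.png",im)
E
```

```text
time_s: 1.6
ee_pos: [0.6353, 0.175, 0.1742]
tcp_rot: [-2.223, -2.22, 0.002]
wrist_force: [0.7, 0.8, 0.2]
opening: 0.0574
finger_force: 0.0
time_s: 2.1
ee_pos: [0.6348, 0.1757, 0.1052]
tcp_rot: [2.279, 2.162, 0.0]
wrist_force: [0.1, 0.0, 0.9]
opening: 0.0179
finger_force: 0.0
```

View pics/w2.png

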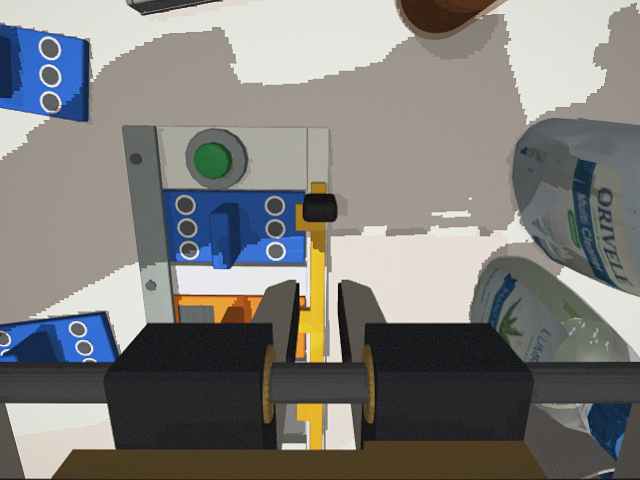

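The view is aligned with the deck: knob at (320,207), fingers centred on x≈319. I'll go down and push the bar open.

```bash
python3 - <<'E'
from h import *
i=arm.camera_info("wrist"); im=cv2.imread("pics/w2.png")
print("knob",plane(i,[[320,201]],.0565).round(4),"button",plane(i,[[212,161]],.025).round(4),"lip left edge far corners",plane(i,[[122,126],[327,128],[161,155]],.025).round(4).tolist())
E
python3 -m creep '[[[0,0,0.8],[0,0,0]],[[0,0,0.8],[0,0,0]],[[0,0,0.67],[0,0,0]],[[0,0,0],[0,0,0]]]'; python3 -m creep '[[[0.4,0,0],[0,0,0]],[[0.3,0,0],[0,0,0]],[[0,0,0],[0,0,0]]]'
```

```text
knob [[0.638  0.2123 0.0565]] button [[0.5719 0.2351 0.025 ]] lip left edge far corners [[0.5199, 0.259, 0.025], [0.6445, 0.2511, 0.025], [0.5408, 0.2405, 0.025]]
time_s: 2.55
ee_pos: [0.6335, 0.1759, 0.0358]
tcp_rot: [-2.278, -2.162, 0.002]
wrist_force: [0.7, 0.7, -0.4]
opening: 0.0004
finger_force: 0.0
time_s: 2.85
ee_pos: [0.6361, 0.1998, 0.0381]
tcp_rot: [2.276, 2.165, 0.005]
wrist_force: [0.3, -0.6, -0.3]
opening: 0.0008
finger_force: 0.0
```

```bash
for k in 1; do python3 -m creep '[[[0.3,0,0],[0,0,0]],[[0.3,0,0],[0,0,0]],[[0.2,0,0],[0,0,0]],[[0,0,0],[0,0,0]]]';  python3 -m creep '[[[0.1,0,0],[0,0,0]],[[0,0,0],[0,0,0]]]'; python3 -m creep '[[[0.1,0,0],[0,0,0]],[[0,0,0],[0,0,0]]]'; done
python3 - <<'E'
from h import *
im,i=grab("wrist"); cv2.imwrite("pics/w3.png",im)
E
```

```text
time_s: 3.25
ee_pos: [0.6366, 0.2184, 0.037]
tcp_rot: [2.279, 2.159, -0.005]
wrist_force: [-0.6, -10.1, 7.3]
opening: 0.0007
finger_force: 5.0
time_s: 3.45
ee_pos: [0.6366, 0.2184, 0.0369]
tcp_rot: [2.28, 2.156, -0.009]
wrist_force: [-0.3, -16.0, 10.2]
opening: 0.0003
finger_force: 8.2
time_s: 3.65
ee_pos: [0.6366, 0.2186, 0.0369]
tcp_rot: [2.281, 2.153, -0.014]
wrist_force: [-1.7, -23.3, 12.6]
opening: 0.0006
finger_force: 11.5
```

View pics/w3.png

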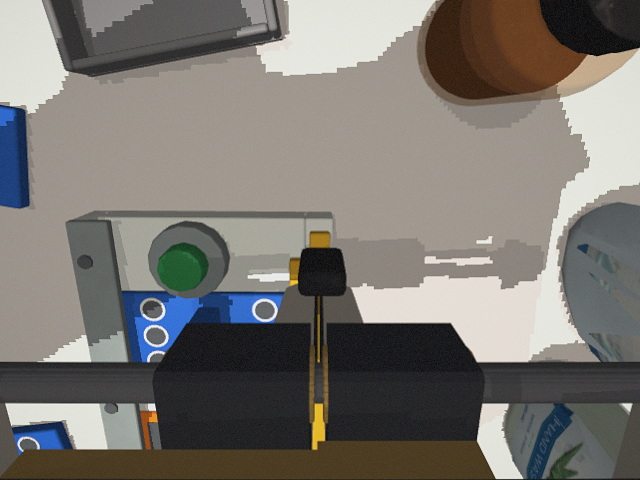

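Wrist: knob (322,272), with its tab over the left end block. The bar hit its stop, so it is open. Next: back off, rise, and move over the orange plate.

```bash
python3 -m creep '[[[-0.6,0,0],[0,0,0]],[[0,0,-1],[0,0,0]],[[0,0,-1],[0,0,0]],[[0,0,-1],[0,0,0]],[[-1,-0.7,-0.7],[0,0,0]]]'; python3 -m creep '[[[-1,-0.7,0],[0,0,0]],[[-1,-0.7,0],[0,0,0]],[[-0.4,0,0],[0,0,0]],[[0,0,0],[0,0,0]],[[0,0,0],[0,0,0]]]' -0.35
cat > look.py <<'E'
from h import *
import sys
im,i=grab("wrist"); cv2.imwrite(f"pics/{sys.argv[1]}.png",im); s=arm.state()
Rt=R.from_rotvec(s["tcp_rot"]).as_matrix(); print("tcp",s["ee_pos"].round(4),"yaw(tool y)",np.degrees(np.arctan2(Rt[1,1],Rt[0,1])).round(2),"down",Rt[:,2].round(3),"open",s["opening"].round(4),s["finger_force"])
for a in sys.argv[2:]:
    c,z=a.split(":")
    for k in blobs(im,c,400)[:4]:
        r=cv2.minAreaRect(k); b=plane(i,cv2.boxPoints(r),float(z))[:,:2]; w=b[1]-b[0];h=b[2]-b[1]; l=w if np.linalg.norm(w)>np.linalg.norm(h) else h
        c0=b.mean(0); d=np.r_[c0-s["ee_pos"][:2],0]; print(c,np.round(r[0]),"ctr",c0.round(4),"size",np.linalg.norm(w).round(3),np.linalg.norm(h).round(3),"long yaw",(np.degrees(np.arctan2(l[1],l[0]))+90)%180-90,"tool units",(Rt.T@d/.03)[:2].round(2))
E
python3 look.py w4 orange:.014
```

```text
time_s: 4.2
ee_pos: [0.6154, 0.1855, 0.1494]
tcp_rot: [-2.273, -2.168, -0.01]
wrist_force: [0.1, -0.1, 0.2]
opening: 0.0003
finger_force: 0.0
time_s: 4.7
ee_pos: [0.5686, 0.1119, 0.1477]
tcp_rot: [-2.278, -2.163, -0.003]
wrist_force: [0.3, 0.2, -0.2]
opening: 0.0301
finger_force: 0.0Traceback (most recent call last):
  File "look.py", line 4, in <module>
    Rt=R.from_rotvec(s["tcp_rot"]).as_matrix(); print("tcp",s["ee_pos"].round(4),"yaw(tool y)",np.degrees(np.arctan2(Rt[1,1],Rt[0,1])).round(2),"down",Rt[:,2].round(3),"open",s["opening"].round(4),s["finger_force"])
                                                                                                                                                                               ^^^^^^^^^^^^^^^^^^
AttributeError: 'float' object has no attribute 'round'
```

View pics/w4.png

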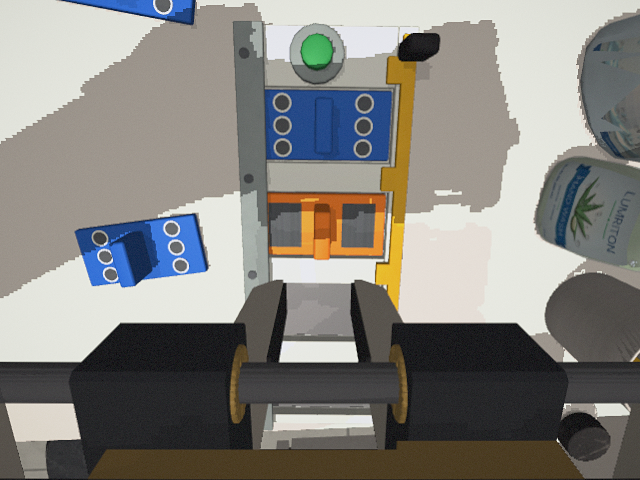

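Bays clear: tabs over the dividers. Orange plate at (327,225), rib at x≈322, centred with the fingers.

```bash
sed -i 's/s\["opening"\].round(4)/round(s["opening"],4)/' look.py; python3 look.py w4b orange:.014 blue:.008
python3 - <<'E'
from h import *
i=arm.camera_info("wrist")
# bay-3/4 plate corners read from the picture, plate top z=.014
print(plane(i,[[267,257],[385,256],[388,194],[268,193]],.014).round(4).tolist())
print("lip inner",plane(i,[[264,100],[266,255]],.025).round(4).tolist(), "knob", plane(i,[[419,46]],.0565).round(4))
E
```

```text
tcp [0.5684 0.1123 0.1473] yaw(tool y) -2.9 down [ 0.     0.001 -1.   ] open 0.03 0.0
orange [326. 226.] ctr [0.5749 0.1113] size 0.054 0.091 long yaw -3.6856568321761642 tool units [-0.02  0.22]
blue [328. 125.] ctr [0.5796 0.1883] size 0.05 0.093 long yaw -3.8075628343639067 tool units [2.55 0.24]
blue [141. 253.] ctr [0.4211 0.095 ] size 0.104 0.054 long yaw 4.6970998459869975 tool units [-0.82 -4.87]
blue [128.  12.] ctr [0.443  0.2724] size 0.094 0.015 long yaw -3.0796262246168453 tool units [ 5.12 -4.44]
blue [571. 205.] ctr [0.7707 0.1169] size 0.065 0.011 long yaw 78.5340645495881 tool units [0.5  6.73]
[[0.5256, 0.0887, 0.014], [0.6212, 0.0847, 0.014], [0.6237, 0.1353, 0.014], [0.5309, 0.1409, 0.014]]
lip inner [[0.5353, 0.2082, 0.025], [0.5267, 0.0941, 0.025]] knob [[0.6352 0.2321 0.0565]]
```

```bash
python3 -m creep '[[[0,0.08,1],[0,0,0.05]],[[0,0,1],[0,0,0]],[[0,0,1],[0,0,0]],[[0,0,0.7],[0,0,0]],[[0,0,0.5],[0,0,0]]]'; python3 -m creep '[[[0,0,0],[0,0,0]],[[0,0,0],[0,0,0]],[[0,0,0],[0,0,0]],[[0,0,0],[0,0,0]]]' -1 40;python3 -m creep '[[[0,0,0],[0,0,0]]]'
```

```text
time_s: 5.3
ee_pos: [0.5698, 0.1116, 0.0195]
tcp_rot: [-2.284, -2.156, 0.001]
wrist_force: [-0.7, 0.1, -0.0]
opening: 0.0305
finger_force: 0.0
time_s: 5.7
ee_pos: [0.5705, 0.1105, 0.0225]
tcp_rot: [2.286, 2.154, 0.002]
wrist_force: [-0.2, -0.3, -1.9]
opening: 0.0116
finger_force: 40.0
time_s: 5.8
ee_pos: [0.5704, 0.1105, 0.0224]
tcp_rot: [2.286, 2.154, 0.002]
wrist_force: [-0.4, 1.1, 2.7]
opening: 0.0116
finger_force: 40.0
```

```bash
python3 -m creep '[[[0,-0.04,-0.19],[-0.75,0,0]],[[0,-0.04,-0.175],[-0.75,0,0]],[[0,-0.04,-0.175],[-0.75,0,0]],[[0,0,0],[0,0,0]],[[0,0,0],[0,0,0]]]'; python3 -m creep '[[[0,0.22,0.07],[0,0,0]],[[0,0.22,0.07],[0,0,0]],[[0,0,0],[0,0,0]]]'
```

```text
time_s: 6.3
ee_pos: [0.5687, 0.1029, 0.0299]
tcp_rot: [2.185, 2.06, 0.124]
wrist_force: [-8.3, 16.0, 7.1]
opening: 0.012
finger_force: 40.0
time_s: 6.6
ee_pos: [0.5741, 0.0997, 0.0269]
tcp_rot: [2.189, 2.064, 0.104]
wrist_force: [-33.3, 15.1, 28.8]
opening: 0.012
finger_force: 40.2
```

```bash
python3 look.py w5 orange:.014; python3 - <<'E'
from h import *
s=arm.state(); print(R.from_rotvec(s["tcp_rot"]).as_matrix().round(3), s["wrist_force"],s["moment"])
E
```

```text
tcp [0.5741 0.0997 0.0269] yaw(tool y) -3.22 down [ 0.14  -0.048 -0.989] open 0.0118 40.215813517570496
orange [320. 282.] ctr [0.5789 0.0993] size 0.066 0.101 long yaw -5.957091440499511 tool units [-0.    0.16]
orange [398. 284.] ctr [0.6169 0.0953] size 0.037 0.023 long yaw 81.84242000172742 tool units [-0.06  1.42]
[[ 0.062  0.988  0.14 ]
 [ 0.997 -0.056 -0.048]
 [-0.04   0.143 -0.989]] [-33.30054523  16.65368891  28.54475841] [ 3.31240445  7.29465569 -0.04736239]
```

View pics/w5.png

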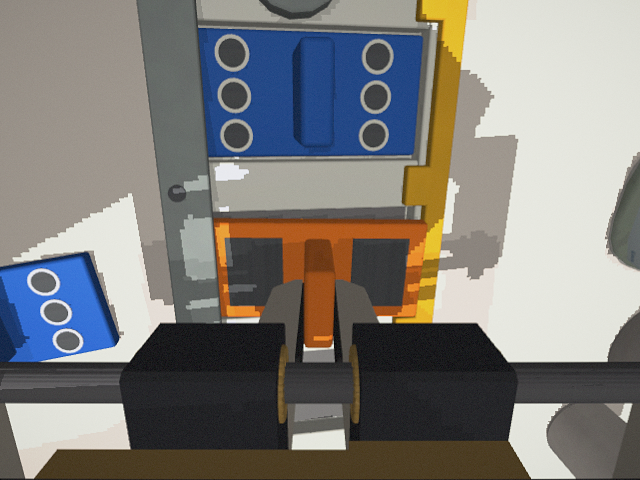

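```bash
python3 - <<'E'
from h import *
s=arm.state(); print(s["qpos"].round(3))
E
```

```text
[-3.240e-01  6.820e-01  2.000e-03  2.165e+00  4.700e-01  1.960e-01
 -8.380e-01]
```

Joint 6 is near its lower limit (0.196, limit 0.11), so the wrist can't tilt 18° outward with this grip and the pads slid along the rib. I'll ease back and let the plate down. Then I'll grip the rib end-on, across its 36 mm and closing along y, with the tool pre-tilted inward so the tilt stays in reach.

```bash
python3 -m creep '[[[0,-0.22,-0.07],[0,0,0]],[[0,-0.1,0],[0.5,0,0]],[[0,0,0],[0.5,0,0]],[[0,0,0],[0,0,0]]]';  python3 - <<'E'
from h import *
s=arm.state(); print(R.from_rotvec(s["tcp_rot"]).as_matrix().round(3), s["qpos"].round(3))
E
```

```text
time_s: 7.05
ee_pos: [0.5714, 0.0996, 0.0274]
tcp_rot: [2.271, 2.125, -0.031]
wrist_force: [-10.2, 10.6, 1.0]
opening: 0.0118
finger_force: 40.0
[[ 0.067  0.998  0.007]
 [ 0.997 -0.066 -0.037]
 [-0.036  0.009 -0.999]] [-0.164  0.704 -0.191  2.062  0.402  0.419 -0.748]
```

```bash
python3 -m creep '[[[0,-0.05,0.1],[0,0,0]],[[0,-0.05,0.1],[0,0,0]],[[0,0,0],[0,0,0]]]'; python3 -m creep '[[[0,0,0],[0,0,0]],[[0,0,0],[0,0,0]],[[0,0,-0.8],[0,0,0]],[[0,0,-1],[0,0,0]],[[0,0,-1],[0,0,0]]]' -0.35; python3 -m creep '[[[0.4,0,-1],[0,0.25,1]],[[0,0,-0.2],[0,0,1]],[[0,0,0],[0,0,1]],[[0,0,0],[0,0,1]],[[0,0,0],[0,0,1]]]';python3 -m creep '[[[0,0,0],[0,0,1]],[[0,0,0],[0,0,1]],[[0,0,0],[0,0,1]],[[0,0,0],[0,0,1]],[[0,0,0],[0,0,1]]]' 0.4;python3 -m creep '[[[0,0,0],[0,0,1]],[[0,0,0],[0,0,0.25]],[[0,0,0],[0,0,0]],[[0,0,0],[0,0,0]]]'
python3 - <<'E'
from h import *
s=arm.state(); print(R.from_rotvec(s["tcp_rot"]).as_matrix().round(3), s["qpos"].round(3))
E
python3 look.py w6 orange:.014 blue:.008
```

```text
time_s: 7.35
ee_pos: [0.5718, 0.0994, 0.0227]
tcp_rot: [2.266, 2.121, -0.021]
wrist_force: [-0.3, 6.0, 3.8]
opening: 0.0115
finger_force: 40.0
time_s: 7.85
ee_pos: [0.5692, 0.0994, 0.1063]
tcp_rot: [2.268, 2.118, -0.03]
wrist_force: [0.4, -0.5, -0.0]
opening: 0.03
finger_force: 0.0
time_s: 8.35
ee_pos: [0.5699, 0.1125, 0.1414]
tcp_rot: [2.883, 1.216, 0.022]
wrist_force: [-0.6, -0.0, -0.5]
opening: 0.0302
finger_force: 0.0
time_s: 8.85
ee_pos: [0.5698, 0.1126, 0.1412]
tcp_rot: [3.13, 0.157, 0.027]
wrist_force: [-0.6, -0.0, -0.7]
opening: 0.0637
finger_force: 0.0
time_s: 9.25
ee_pos: [0.5699, 0.1131, 0.1411]
tcp_rot: [3.134, -0.101, 0.028]
wrist_force: [-0.2, 0.0, -0.0]
opening: 0.0654
finger_force: 0.0
[[ 0.998 -0.065  0.018]
 [-0.065 -0.998 -0.006]
 [ 0.018  0.005 -1.   ]] [-0.4    0.525  0.145  2.024 -0.112  0.584 -1.818]
tcp [0.5699 0.1131 0.1411] yaw(tool y) -93.74 down [ 0.018 -0.006 -1.   ] open 0.0648 0.0
orange [321. 205.] ctr [0.589  0.1095] size 0.049 0.065 long yaw -2.367908581396989 tool units [0.64 0.08]
blue [220. 223.] ctr [0.5778 0.1902] size 0.054 0.097 long yaw -5.364555463466104 tool units [ 0.09 -2.58]
blue [351. 417.] ctr [0.3911 0.0942] size 0.049 0.037 long yaw -85.6337788263909 tool units [-5.91  1.02]
blue [342. 351.] ctr [0.4597 0.0998] size 0.049 0.029 long yaw -85.96947000726503 tool units [-3.64  0.68]
```

View pics/w6.png

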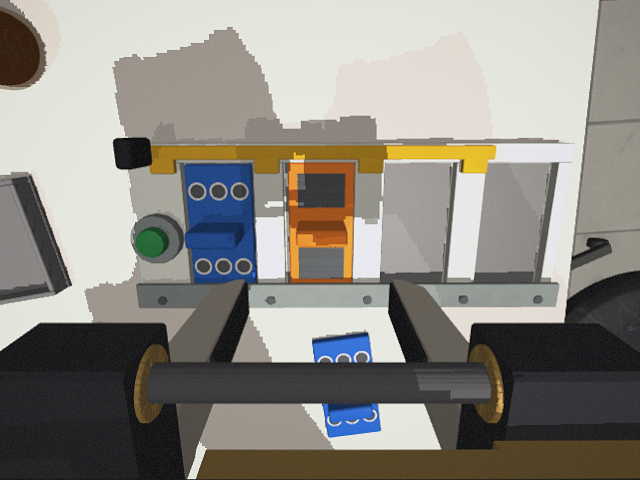

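Wrist, now turned 90°: orange (321,205) seated in bay 3, lip horizontal at row 295, stock plate at (345,385). Now the end-on grip with the tool tilted inward.

```bash
python3 -m creep '[[[-0.15,0.04,0.9],[0,0,0]],[[0,0,0.9],[0,0,0]],[[0,0,0.9],[0,0,0]],[[0,0,0],[0,-1,0]],[[0,0,0],[0,-1,0]]]' 0.2;python3 -m creep '[[[0,0,0],[0,0,0]],[[0,0,0],[0,0,0]]]'
python3 - <<'E'
from h import *
s=arm.state(); print(R.from_rotvec(s["tcp_rot"]).as_matrix().round(3), s["qpos"].round(3))
E
```

```text
time_s: 9.8
ee_pos: [0.5656, 0.112, 0.0602]
tcp_rot: [-3.107, 0.102, 0.418]
wrist_force: [1.9, -0.2, 0.1]
opening: 0.0558
finger_force: 0.0
time_s: 10.0
ee_pos: [0.5672, 0.1113, 0.0592]
tcp_rot: [-3.109, 0.106, 0.406]
wrist_force: [-0.9, -0.1, -0.1]
opening: 0.0559
finger_force: 0.0
[[ 0.964 -0.068 -0.256]
 [-0.067 -0.998  0.013]
 [-0.257  0.004 -0.967]] [-0.286  0.732  0.061  1.87  -0.159  0.797 -1.75 ]
```

```bash
python3 -m creep '[[[0.13,0,0.6],[0,0,0]],[[0.13,0,0.57],[0,0,0]],[[0,0,0],[0,0,0]],[[0,0,0],[0,0,0]]]'; python3 -m creep '[[[0,0,0],[0,0,0]],[[0,0,0],[0,0,0]],[[0,0,0],[0,0,0]],[[0,0,0],[0,0,0]],[[0,0,0],[0,0,0]]]' -1 50
```

```text
time_s: 10.4
ee_pos: [0.5646, 0.112, 0.0246]
tcp_rot: [-3.109, 0.105, 0.408]
wrist_force: [0.9, 0.2, 0.5]
opening: 0.0558
finger_force: 0.0
time_s: 10.9
ee_pos: [0.5657, 0.1118, 0.0248]
tcp_rot: [-3.109, 0.106, 0.407]
wrist_force: [-0.5, -1.2, 7.2]
opening: 0.0354
finger_force: 50.0
```

```bash
python3 -m creep '[[[-0.09,0,-0.15],[0,0.75,0]],[[0,0,0],[0,0,0]]]';python3 -m creep '[[[-0.083,0,-0.142],[0,0.75,0]],[[0,0,0],[0,0,0]]]';python3 -m creep '[[[-0.086,0,-0.139],[0,0.75,0]],[[0,0,0],[0,0,0]],[[0,0,0],[0,0,0]]]'
python3 - <<'E'
from h import *
s=arm.state(); print(R.from_rotvec(s["tcp_rot"]).as_matrix().round(3), s["qpos"].round(3))
im,i=grab("side"); cv2.imwrite("pics/s1.png",cv2.resize(im[220:330,230:420],None,fx=4,fy=4,interpolation=cv2.INTER_CUBIC))
E
```

```text
time_s: 11.1
ee_pos: [0.5621, 0.1123, 0.0299]
tcp_rot: [-3.13, 0.105, 0.244]
wrist_force: [0.2, 0.8, -0.6]
opening: 0.0354
finger_force: 50.0
time_s: 11.3
ee_pos: [0.5602, 0.1123, 0.0341]
tcp_rot: [3.136, -0.105, -0.083]
wrist_force: [-0.5, 0.7, -1.5]
opening: 0.0356
finger_force: 50.0
time_s: 11.6
ee_pos: [0.56, 0.1125, 0.0378]
tcp_rot: [3.132, -0.105, 0.077]
wrist_force: [0.4, 0.7, -0.8]
opening: 0.0358
finger_force: 50.0
[[ 0.997 -0.067  0.049]
 [-0.067 -0.998 -0.008]
 [ 0.05   0.005 -0.999]] [-0.383  0.671  0.105  2.128 -0.143  0.304 -1.804]
```

View pics/s1.png

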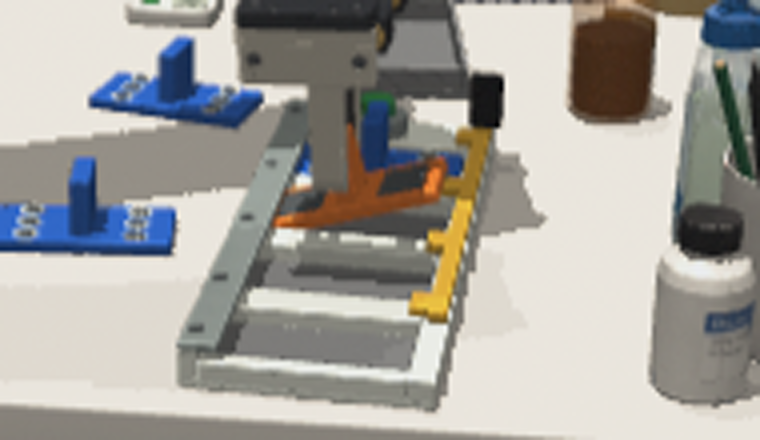

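Orange is tilted 18° with its near edge still under the lip, as intended. Slide it out, lift, and carry it toward the tray.

```bash
python3 -m creep '[[[0.25,0,0.01],[0,0,0]],[[0.25,0,0.01],[0,0,0]],[[0,0,0],[0,0,0]]]';python3 -m creep '[[[0.05,0,-0.5],[0,0,0]],[[0.05,0,-1],[0,0,0]],[[0.05,0,-1],[0,0,0]],[[0,-0.5,-1],[0,0,0]],[[0,-1,-1],[0,0,0]]]';python3 -m creep '[[[0,-1,-1],[0,-0.75,0]],[[0.1,-1,-0.3],[0,-0.75,0]],[[0,-1,0],[0,-0.75,0]],[[0,-1,0],[0,0,-1]],[[0,0,0],[0,0,-1]]]'
python3 - <<'E'
from h import *
s=arm.state(); print(R.from_rotvec(s["tcp_rot"]).as_matrix().round(3), s["qpos"].round(3))
E
```

```text
time_s: 11.95
ee_pos: [0.5769, 0.1109, 0.0381]
tcp_rot: [3.132, -0.108, 0.085]
wrist_force: [-0.4, -0.6, -0.9]
opening: 0.0355
finger_force: 50.0
time_s: 12.45
ee_pos: [0.5752, 0.1544, 0.1744]
tcp_rot: [3.131, -0.113, 0.082]
wrist_force: [1.1, -0.0, -2.9]
opening: 0.0354
finger_force: 50.0
time_s: 12.95
ee_pos: [0.5848, 0.2819, 0.2102]
tcp_rot: [-3.053, -0.339, 0.401]
wrist_force: [0.3, 0.5, -2.0]
opening: 0.0356
finger_force: 50.0
[[ 0.943  0.21  -0.26 ]
 [ 0.221 -0.975  0.014]
 [-0.25  -0.071 -0.966]] [-0.496  0.622  0.045  1.613 -0.169  1.144 -1.717]
```

```bash
python3 -m creep '[[[0,0,0],[-0.25,0,-0.97]],[[0,0,0],[-0.25,0,-0.97]],[[0,0,0],[-0.25,0,-0.97]],[[0,0,0],[-0.25,0,-0.97]],[[0,0,0],[-0.25,0,-0.97]]]'>/dev/null;python3 -m creep '[[[0,0,0],[-0.25,0,-0.97]],[[0,0,0],[-0.25,0,-0.97]],[[0,0,0],[-0.25,0,-0.97]],[[0,0,0],[-0.25,0,-0.97]],[[0,0,0],[0,0,0]]]'
python3 - <<'E'
from h import *
s=arm.state(); print(R.from_rotvec(s["tcp_rot"]).as_matrix().round(3), s["qpos"].round(3))
im,i=grab("wrist"); cv2.imwrite("pics/w7.png",im); import json
json.dump({k:np.array(v).tolist() for k,v in i.items()},open("w7.json","w"))
E
```

```text
time_s: 13.95
ee_pos: [0.5844, 0.2769, 0.2113]
tcp_rot: [2.245, 2.023, -0.235]
wrist_force: [-0.3, 0.2, -1.9]
opening: 0.0354
finger_force: 50.0
[[ 0.1    0.994 -0.041]
 [ 0.977 -0.106 -0.184]
 [-0.188 -0.022 -0.982]] [-0.481  0.573 -0.183  1.696  0.258  1.042 -0.896]
```

View pics/w7.png

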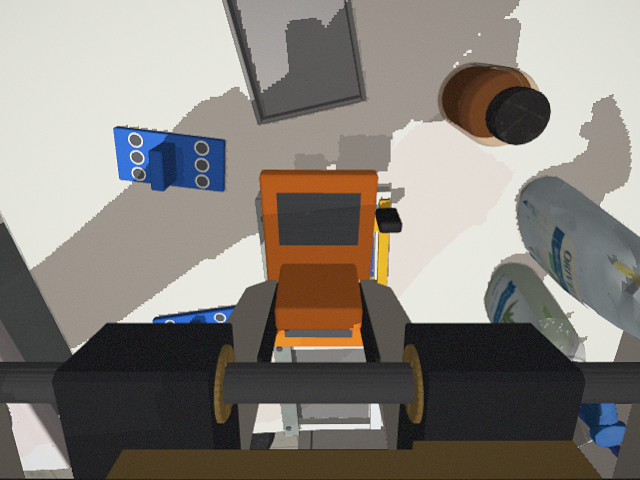

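Wrist: orange held (320,250), 100 mm side along y now. Tray near edge from (262,122) to (366,99); timer not in view; amber bottle at (490,100).

```bash
python3 - <<'E'
from h import *
import json
i=json.load(open("w7.json"))
P=plane(i,[[262,122],[366,99],[226,0],[350,0]],.022)[:,:2]; print(P.round(4).tolist())
w=P[1]-P[0]; print("w",np.linalg.norm(w),np.degrees(np.arctan2(w[1],w[0])), [np.degrees(np.arctan2(-(P[a]-P[b])[0],(P[a]-P[b])[1])) for a,b in ((2,0),(3,1))])
# scene camera: tray rim corners from grey mask in old scene frame
im=cv2.imread("pics/scene0.png"); si=arm.camera_info("scene")
cv2.imwrite("pics/t.png",cv2.resize(im[270:360,210:330],None,fx=5,fy=5,interpolation=cv2.INTER_CUBIC))
E
```

```text
[[0.5375, 0.3267], [0.626, 0.3362], [0.5259, 0.4174], [0.6178, 0.4074]]
w 0.08901041807596469 6.10461275602682 [np.float64(7.296209036966561), np.float64(6.552748671551601)]
```

View pics/t.png

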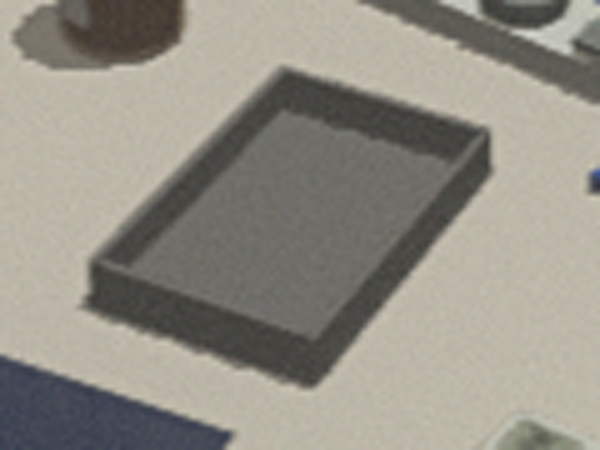

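```bash
python3 - <<'E'
from h import *
i=arm.camera_info("scene")
P=plane(i,[[267,283.6],[308,295.6],[273.6,338],[228.6,322.4]],.022)[:,:2]; print(P.round(4).tolist(),P.mean(0).round(4))
a=P[0]-P[3];b=P[1]-P[2];print(np.linalg.norm(a),np.linalg.norm(b),[np.degrees(np.arctan2(-x[0],x[1])) for x in(-a,-b)])
s=arm.state(); Rt=R.from_rotvec(s["tcp_rot"]).as_matrix()
up=np.array([-.257,0,-.967])          # plate normal in tool axes
yw=np.radians(6.7)
# desired tool: plate normal = world z, tool y along tray x
ty=np.array([np.cos(yw),np.sin(yw),0]); n=np.array([0,0,1])
A=np.column_stack([up,[0,1,0],np.cross(up,[0,1,0])]); B=np.column_stack([n,ty,np.cross(n,ty)])
Rd=B@A.T; rv=R.from_matrix(Rt.T@Rd).as_rotvec(degrees=True); print("turn units",(rv/8).round(3),"Rd",Rd.round(3).tolist())
g=np.array([0,0,-.019]); print("rib pos now",s["ee_pos"]+Rt@g, "TCP offset from rib grasp", (-Rd@g).round(4))
E
```

```text
[[0.624, 0.3344], [0.5343, 0.3227], [0.5162, 0.4609], [0.6081, 0.4712]] [0.5706 0.3973]
0.13780464023858124 0.1393335099518956 [np.float64(6.627964322133352), np.float64(7.469972320505868)]
turn units [-0.514 -0.522 -1.562] Rd [[-0.113, 0.993, 0.03], [0.96, 0.117, -0.255], [-0.257, 0.0, -0.967]]
rib pos now [0.58558208 0.28011541 0.22999483] TCP offset from rib grasp [ 0.0006 -0.0048 -0.0184]
```

```bash
python3 -m creep '[[[0,0,0],[-0.26,-0.26,-0.78]],[[0,0,0],[-0.26,-0.26,-0.78]],[[0,0,0],[0,0,0]]]' >/dev/null;python3 -m creep '[[[0.93,0.02,0.44],[0,0,0]],[[0.93,0.02,0.44],[0,0,0]],[[0.93,0.02,0.44],[0,0,0]],[[0.93,0.02,0.44],[0,0,0]],[[0.93,0,0.44],[0,0,0]]]';python3 -m creep '[[[0,0,0],[0,0,0]],[[0,0,0],[0,0,0]]]'
cat > go.py <<'E'
# usage: go.py x y z [yaw_of_tool_y_deg lean_deg]  -> shift (tool units) to TCP target, turn units to get there (lean: body leans along tool x)
from h import *
import sys
v=[float(a) for a in sys.argv[1:]]; s=arm.state(); Rt=R.from_rotvec(s["tcp_rot"]).as_matrix()
print("tcp",s["ee_pos"].round(4),"open",round(s["opening"],4),"shift",(Rt.T@(np.array(v[:3])-s["ee_pos"])/.03).round(3),"R",Rt.round(3).tolist())
if len(v)>3:
    yw,l=np.radians(v[3:5]); up=np.array([-np.sin(l),0,-np.cos(l)]); ty=np.array([np.cos(yw),np.sin(yw),0]); n=np.array([0,0,1.])
    A=np.column_stack([up,[0,1,0],np.cross(up,[0,1,0])]); B=np.column_stack([n,ty,np.cross(n,ty)]); Rd=B@A.T
    print("turn",(R.from_matrix(Rt.T@Rd).as_rotvec(degrees=True)/8).round(3),"then shift",(Rd.T@(np.array(v[:3])-s["ee_pos"])/.03).round(3),"per down 10mm",(Rd.T@[0,0,-.01]/.03).round(3))
E
python3 go.py .5726 .394 .025 6.8 15
```

```text
time_s: 14.8
ee_pos: [0.5744, 0.3943, 0.1108]
tcp_rot: [1.958, 2.189, -0.253]
wrist_force: [0.2, 0.2, -3.0]
opening: 0.0355
finger_force: 50.0
time_s: 15.0
ee_pos: [0.5739, 0.3935, 0.1111]
tcp_rot: [1.953, 2.192, -0.255]
wrist_force: [0.5, -0.3, -2.1]
opening: 0.0358
finger_force: 50.0
tcp [0.5739 0.3935 0.1111] open 0.0358 shift [ 0.759 -0.042  2.766] R [[-0.111, 0.993, 0.03], [0.96, 0.115, -0.256], [-0.257, 0.001, -0.966]]
turn [-0.    -0.01  -0.024] then shift [ 0.762 -0.04   2.765] per down 10mm [0.086 0.    0.322]
```

```bash
python3 -m creep '[[[0.25,-0.02,0.9],[0,0,0]],[[0.25,-0.02,0.9],[0,0,0]],[[0.2,0,0.7],[0,0,0]],[[0,0,0],[0,0,0]]]';python3 -m creep '[[[0.06,0,0.22],[0,0,0]],[[0,0,0],[0,0,0]]]'; python3 -m creep '[[[0,0,0],[0,0,0]],[[0,0,0],[0,0,0]],[[0,0,0],[0,0,0]]]' -0.05
python3 - <<'E'
from h import *
im,i=grab("scene"); cv2.imwrite("pics/s2.png",cv2.resize(im[200:360,200:440],None,fx=3,fy=3,interpolation=cv2.INTER_CUBIC))
E
```

```text
time_s: 15.4
ee_pos: [0.5725, 0.3922, 0.0322]
tcp_rot: [1.952, 2.191, -0.258]
wrist_force: [-1.2, -0.8, -1.3]
opening: 0.0358
finger_force: 50.0
time_s: 15.6
ee_pos: [0.5733, 0.3946, 0.0279]
tcp_rot: [1.95, 2.194, -0.251]
wrist_force: [-0.1, -1.0, -2.1]
opening: 0.0359
finger_force: 50.0
time_s: 15.9
ee_pos: [0.5729, 0.3953, 0.028]
tcp_rot: [1.949, 2.196, -0.25]
wrist_force: [-0.3, -0.8, -0.2]
opening: 0.044
finger_force: 0.0
```

View pics/s2.png

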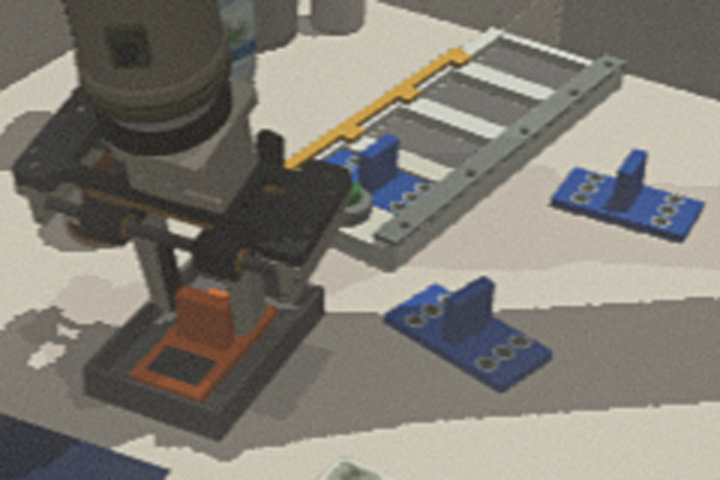

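Orange lies flat in the tray and is released. That was my last allowed picture view, so from here I check by numbers only. Next: lift and go over stock plate A.

```bash
python3 -m creep '[[[-0.257,0,-0.967],[0,0,0]],[[-0.257,0,-0.967],[0,0,0]],[[-0.257,0,-0.967],[0,0,0]],[[-0.257,0,-0.967],[0,0,0]],[[-0.257,0,-0.967],[0,0,0]]]' 0.2
python3 look.py w8 orange:.012 blue:.008; python3 go.py .44 .28 .20 -102.5 0
```

```text
time_s: 16.45
ee_pos: [0.5721, 0.395, 0.1787]
tcp_rot: [1.948, 2.196, -0.252]
wrist_force: [0.3, -0.0, 0.1]
opening: 0.056
finger_force: 0.0
tcp [0.5738 0.3964 0.184 ] yaw(tool y) 6.83 down [ 0.037 -0.25  -0.967] open 0.0558 0.0
orange [319. 154.] ctr [0.5722 0.4026] size 0.048 0.1 long yaw -80.69898153701789 tool units [ 0.2  -0.03]
orange [467. 271.] ctr [0.7301 0.3055] size 0.054 0.096 long yaw -32.667958030298045 tool units [-3.5   4.81]
blue [166. 252.] ctr [0.439  0.2907] size 0.074 0.099 long yaw -13.077059841546443 tool units [-2.88 -4.88]
blue [303. 346.] ctr [0.5812 0.1813] size 0.052 0.092 long yaw -3.830894221588025 tool units [-6.92 -0.61]
tcp [0.5738 0.3964 0.184 ] open 0.0558 shift [-3.359 -4.886  0.289] R [[-0.113, 0.993, 0.037], [0.961, 0.119, -0.25], [-0.253, 0.007, -0.967]]
turn [ 1.78   1.188 13.575] then shift [-3.514  4.754 -0.535] per down 10mm [0.    0.    0.333]
```

```bash
for k in 1; do python3 -m creep '[[[0,0,0],[0.127,0.085,0.97]],[[0,0,0],[0.127,0.085,0.97]],[[0,0,0],[0.127,0.085,0.97]],[[0,0,0],[0.127,0.085,0.97]],[[0,0,0],[0.127,0.085,0.97]]]';python3 -m creep '[[[0,0,0],[0.127,0.085,0.97]],[[0,0,0],[0.127,0.085,0.97]],[[0,0,0],[0.127,0.085,0.97]],[[0,0,0],[0.127,0.085,0.97]],[[0,0,0],[0.127,0.085,0.97]]]';python3 -m creep '[[[0,0,0],[0.127,0.085,0.97]],[[0,0,0],[0.127,0.085,0.97]],[[0,0,0],[0.127,0.085,0.97]],[[0,0,0],[0.127,0.085,0.97]],[[0,0,0],[0,0,0]]]'; done >/dev/null
python3 -m creep '[[[-0.7,0.95,-0.1],[0,0,0]],[[-0.7,0.95,-0.1],[0,0,0]],[[-0.7,0.95,-0.1],[0,0,0]],[[-0.7,0.95,-0.1],[0,0,0]],[[-0.7,0.95,-0.1],[0,0,0]]]'>/dev/null;python3 -m creep '[[[0,0,0],[0,0,0]],[[0,0,0],[0,0,0]]]'
python3 look.py w9 blue:.008; python3 go.py .443 .2985 .06 -102.5 0
```

```text
time_s: 18.7
ee_pos: [0.4391, 0.2791, 0.1939]
tcp_rot: [3.119, -0.337, -0.005]
wrist_force: [0.5, 0.8, -0.9]
opening: 0.0557
finger_force: 0.0
tcp [0.4397 0.2796 0.1937] yaw(tool y) -102.36 down [-0.004 -0.004 -1.   ] open 0.0557 0.0
blue [522. 184.] ctr [0.4216 0.0927] size 0.059 0.104 long yaw 7.479645772894173 tool units [0.74 6.22]
blue [296. 208.] ctr [0.4437 0.2985] size 0.099 0.048 long yaw -14.388895141653236 tool units [-0.   -0.64]
blue [394.  38.] ctr [0.566  0.1868] size 0.053 0.063 long yaw -1.2721001895795894 tool units [4.77 2.12]
tcp [0.4397 0.2796 0.1937] open 0.0557 shift [-0.015 -0.658  4.455] R [[0.977, -0.214, -0.004], [-0.214, -0.977, -0.004], [-0.003, 0.004, -1.0]]
turn [0.031 0.019 0.017] then shift [-0.029 -0.639  4.458] per down 10mm [0.    0.    0.333]
```

```bash
python3 -m creep '[[[-0.03,-0.13,0.89],[0,0,0]],[[-0.03,-0.13,0.89],[0,0,0]],[[-0.03,-0.13,0.89],[0,0,0]],[[-0.03,-0.13,0.89],[0,0,0]],[[-0.03,-0.13,0.89],[0,0,0]]]'>/dev/null;python3 -m creep '[[[0,0,0],[0,-0.94,0.07]],[[0,0,0],[0,-0.94,0.07]],[[0,0,0],[0,0,0]],[[0,0,0],[0,0,0]]]'; python3 go.py .4388 .2996 .0188 -103.5 15
```

```text
time_s: 19.65
ee_pos: [0.4396, 0.2979, 0.0586]
tcp_rot: [-3.068, 0.37, 0.411]
wrist_force: [0.0, 0.6, 1.1]
opening: 0.056
finger_force: 0.0
tcp [0.4396 0.2979 0.0586] open 0.056 shift [ 0.309 -0.059  1.292] R [[0.937, -0.237, -0.257], [-0.23, -0.972, 0.055], [-0.262, 0.008, -0.965]]
turn [ 0.047  0.025 -0.038] then shift [ 0.304 -0.049  1.293] per down 10mm [0.086 0.    0.322]
```

```bash
python3 -m creep '[[[0.15,-0.03,0.65],[0.05,0,0]],[[0.15,-0.03,0.65],[0,0,0]],[[0,0,0],[0,0,0]],[[0,0,0],[0,0,0]]]'; python3 -m creep '[[[0,0,0],[0,0,0]],[[0,0,0],[0,0,0]],[[0,0,0],[0,0,0]],[[0,0,0],[0,0,0]],[[0,0,0],[0,0,0]]]' -1 50; python3 go.py .5655 .05 .12 -93.5 15
```

```text
time_s: 20.05
ee_pos: [0.4361, 0.3008, 0.0199]
tcp_rot: [-3.063, 0.366, 0.41]
wrist_force: [-0.3, 0.4, -0.4]
opening: 0.0559
finger_force: 0.0
time_s: 20.55
ee_pos: [0.4372, 0.3002, 0.0203]
tcp_rot: [-3.061, 0.369, 0.409]
wrist_force: [-0.4, 0.1, 7.0]
opening: 0.0356
finger_force: 50.0
tcp [0.4372 0.3002 0.0203] open 0.0356 shift [ 5.049  7.09  -4.811] R [[0.937, -0.237, -0.255], [-0.229, -0.971, 0.062], [-0.262, 0.001, -0.965]]
turn [-0.329  0.027 -1.236] then shift [ 3.756  8.065 -4.445] per down 10mm [0.086 0.    0.322]
```

```bash
python3 -m creep '[[[-0.257,0,-0.967],[0,0,0]],[[-0.257,0,-0.967],[0,0,0]],[[-0.257,0,-0.967],[0,0,0]],[[-0.257,0,-0.967],[0,0,0]],[[0,0,0],[0,0,0]]]'; python3 go.py .575 .112 .11 -93.5 -3
```

```text
time_s: 21.05
ee_pos: [0.4393, 0.3008, 0.143]
tcp_rot: [-3.059, 0.368, 0.402]
wrist_force: [0.2, -0.5, -1.6]
opening: 0.0353
finger_force: 50.0
tcp [0.4393 0.3008 0.143 ] open 0.0353 shift [ 5.97   5.041 -0.474] R [[0.938, -0.238, -0.251], [-0.229, -0.971, 0.064], [-0.259, -0.003, -0.966]]
turn [-0.154  2.243 -1.278] then shift [4.834 6.006 1.356] per down 10mm [-0.017  0.     0.333]
```

```bash
python3 -m creep '[[[0,0,0],[-0.05,0.75,-0.43]],[[0,0,0],[-0.05,0.75,-0.43]],[[0,0,0],[-0.05,0.75,-0.43]],[[0.69,0.86,0.1],[0,0,0]],[[0.69,0.86,0.1],[0,0,0]]]';python3 -m creep '[[[0.69,0.86,0.2],[0,0,0]],[[0.69,0.86,0.2],[0,0,0]],[[0.69,0.86,0.2],[0,0,0]],[[0.69,0.86,0.2],[0,0,0]],[[0.69,0.86,0.2],[0,0,0]]]';python3 -m creep '[[[0,0,0],[0,0,0]],[[0,0,0],[0,0,0]]]'; python3 go.py .575 .112 .043 -93.5 -3
python3 - <<'E'
from h import *
im,i=grab("side"); print(i["origin"])
for c in("blue",): 
  for k in blobs(im,c,40): print(cv2.boundingRect(k),cv2.contourArea(k))
im,i=grab("wrist"); cv2.imwrite("pics/w10.png",im)
E
```

```text
time_s: 21.55
ee_pos: [0.4741, 0.2485, 0.1353]
tcp_rot: [3.136, -0.079, 0.075]
wrist_force: [1.8, -0.0, -1.9]
opening: 0.0357
finger_force: 50.0
time_s: 22.05
ee_pos: [0.5733, 0.1097, 0.1102]
tcp_rot: [3.135, -0.092, 0.074]
wrist_force: [1.1, 0.4, -1.9]
opening: 0.0355
finger_force: 50.0
time_s: 22.25
ee_pos: [0.5728, 0.1101, 0.1103]
tcp_rot: [3.135, -0.096, 0.074]
wrist_force: [0.1, 0.8, -1.7]
opening: 0.0351
finger_force: 50.0
tcp [0.5728 0.1101 0.1103] open 0.0351 shift [-0.036 -0.074  2.244] R [[0.997, -0.061, 0.047], [-0.061, -0.998, -0.006], [0.047, 0.003, -0.999]]
turn [0.022 0.038 0.002] then shift [-0.048 -0.068  2.244] per down 10mm [-0.017  0.     0.333]
[ 0.65250557 -1.10711005  0.56314371]
(302, 223, 46, 43) 575.5
(528, 6, 38, 25) 464.0
(228, 259, 46, 25) 458.5
(406, 204, 15, 28) 223.0
(432, 237, 8, 31) 53.0
(442, 241, 12, 26) 52.0
```

```bash
python3 -m creep '[[[0.01,-0.025,0.75],[0,0,0]],[[0,-0.02,0.75],[0,0,0]],[[0,-0.015,0.6],[0,0,0]],[[0,0,0],[0,0,0]],[[0,0,0],[0,0,0]]]';python3 -m creep '[[[0,0,0.12],[0,0,0]],[[0,0,0],[0,0,0]]]'; python3 go.py .562 .112 .041
```

```text
time_s: 22.85
ee_pos: [0.5762, 0.1135, 0.0485]
tcp_rot: [3.135, -0.09, 0.075]
wrist_force: [0.9, 0.1, -0.3]
opening: 0.0356
finger_force: 50.0
time_s: 23.05
ee_pos: [0.5771, 0.1128, 0.0454]
tcp_rot: [3.136, -0.092, 0.078]
wrist_force: [0.4, 0.8, -1.3]
opening: 0.0355
finger_force: 50.0
tcp [0.5771 0.1128 0.0454] open 0.0355 shift [-0.509  0.055  0.123] R [[0.997, -0.059, 0.049], [-0.058, -0.998, -0.005], [0.05, 0.002, -0.999]]
```

```bash
python3 -m creep '[[[0,0.03,0.16],[0,0,0]],[[0,0,0],[0,0,0]],[[0,0,0],[0,0,0]]]'; python3 -m creep '[[[-0.25,0,-0.01],[0,0,0]],[[-0.2,0,-0.01],[0,0,0]],[[0,0,0],[0,0,0]],[[0,0,0],[0,0,0]]]';python3 -m creep '[[[-0.06,0,0],[0,0,0]],[[0,0,0],[0,0,0]]]'
```

```text
time_s: 23.35
ee_pos: [0.577, 0.1114, 0.04]
tcp_rot: [3.135, -0.093, 0.076]
wrist_force: [-0.7, -0.8, -1.8]
opening: 0.0356
finger_force: 50.0
time_s: 23.75
ee_pos: [0.5634, 0.1124, 0.0401]
tcp_rot: [3.135, -0.092, 0.076]
wrist_force: [0.6, -0.3, -0.8]
opening: 0.0356
finger_force: 50.0
time_s: 23.95
ee_pos: [0.5617, 0.1124, 0.0399]
tcp_rot: [3.135, -0.093, 0.076]
wrist_force: [0.7, 0.2, -2.0]
opening: 0.0353
finger_force: 50.0
```

```bash
python3 -m creep '[[[-0.05,0,0],[0,0,0]],[[0,0,0],[0,0,0]]]' | grep -E "pos|force";python3 -m creep '[[[-0.05,0,0],[0,0,0]],[[0,0,0],[0,0,0]]]'| grep -E "pos|force";python3 -m creep '[[[-0.05,0,0],[0,0,0]],[[0,0,0],[0,0,0]]]'| grep -E "pos|force"
```

```text
ee_pos: [0.5601, 0.1125, 0.0397]
wrist_force: [-0.1, -0.4, -1.1]
finger_force: 50.0
ee_pos: [0.5586, 0.1126, 0.0397]
wrist_force: [0.1, -0.2, -1.2]
finger_force: 50.0
ee_pos: [0.5577, 0.1127, 0.0398]
wrist_force: [0.9, 0.0, -1.6]
finger_force: 50.0
```

```bash
python3 -m creep '[[[-0.05,0,0],[0,0,0]],[[0,0,0],[0,0,0]]]' | grep -E "pos|wrist";python3 -m creep '[[[-0.05,0,0],[0,0,0]],[[0,0,0],[0,0,0]]]'| grep -E "pos|wrist"
```

```text
ee_pos: [0.5572, 0.1127, 0.0399]
wrist_force: [3.8, -0.3, -0.6]
ee_pos: [0.557, 0.1127, 0.0402]
wrist_force: [7.3, -1.8, -0.5]
```

```bash
python3 -m creep '[[[0.08,0,0],[0,0,0]],[[0,0,0],[0,0,0]]]' | grep -E "pos|wrist"; python3 -m creep '[[[0.073,0,0.13],[0,-0.75,0]],[[0,0,0],[0,0,0]]]' | grep -E "pos|wrist";python3 -m creep '[[[0.074,0,0.137],[0,-0.75,0]],[[0,0,0],[0,0,0]]]'| grep -E "pos|wrist"
```

```text
ee_pos: [0.5574, 0.1127, 0.0398]
wrist_force: [4.3, -2.0, -0.1]
ee_pos: [0.5608, 0.1123, 0.0357]
wrist_force: [-0.4, -0.5, -1.8]
ee_pos: [0.5624, 0.112, 0.031]
wrist_force: [0.4, -0.1, 1.1]
```

```bash
python3 -m creep '[[[0.066,0,0.137],[0,-0.75,0]],[[0,0,0],[0,0,0]]]' | grep -E "pos|wrist";python3 -m creep '[[[0,0,0],[0,0,0]],[[0,0,0],[0,0,0]]]'; python3 go.py .57 .112 .025 -93.5 15
```

```text
ee_pos: [0.5637, 0.1118, 0.0266]
wrist_force: [1.7, -0.9, 4.2]
time_s: 25.95
ee_pos: [0.5628, 0.112, 0.0273]
tcp_rot: [-3.108, 0.092, 0.41]
wrist_force: [5.3, -2.0, 0.5]
opening: 0.0356
finger_force: 50.0
tcp [0.5628 0.112  0.0273] open 0.0356 shift [ 0.25  -0.016  0.011] R [[0.964, -0.059, -0.259], [-0.058, -0.998, 0.012], [-0.259, 0.003, -0.966]]
turn [0.025 0.005 0.008] then shift [ 0.25  -0.016  0.011] per down 10mm [0.086 0.    0.322]
```

```bash
python3 -m creep '[[[0.02,0,0.05],[0,0,0]],[[0,0,0],[0,0,0]]]' | grep -E "pos|wrist"; python3 -m creep '[[[0,0,0],[0,0,0]],[[0,0,0],[0,0,0]],[[0,0,0],[0,0,0]]]' 0.1; python3 -m creep '[[[-0.257,0,-0.967],[0,0,0]],[[-0.257,0,-0.967],[0,0,0]],[[-0.257,0,-0.967],[0,0,0]],[[-0.257,0,-0.967],[0,0,0]],[[0,0,0],[0,0,0]]]' >/dev/null; python3 look.py w11 blue:.014
python3 - <<'E'
from h import *
im=cv2.imread("pics/w11.png"); i=arm.camera_info("wrist")
# plate corners in bays 3 & 4 from blue mask extents; tabs from yellow
for c,z in(("blue",.014),("yellow",.0225)):
    for k in blobs(im,c,300)[:4]:
        q=cv2.approxPolyDP(cv2.convexHull(k),4,True).reshape(-1,2); print(c,q.tolist(),plane(i,q,z)[:,:2].round(3).tolist())
E
```

```text
ee_pos: [0.5632, 0.1119, 0.0266]
wrist_force: [5.6, -2.8, 8.2]
time_s: 26.45
ee_pos: [0.5611, 0.1127, 0.0255]
tcp_rot: [-3.107, 0.091, 0.418]
wrist_force: [0.6, -0.5, -1.1]
opening: 0.0507
finger_force: 0.0
tcp [0.5635 0.113  0.1471] yaw(tool y) -93.36 down [-0.26   0.014 -0.966] open 0.0511 0.0
blue [215. 165.] ctr [0.5784 0.1896] size 0.05 0.1 long yaw -3.611535126584272 tool units [ 0.33 -2.58]
blue [320. 166.] ctr [0.5736 0.1119] size 0.049 0.095 long yaw -0.6124399086700691 tool units [0.33 0.02]
blue [343. 312.] ctr [0.4295 0.098 ] size 0.047 0.1 long yaw 5.313549166559625 tool units [-4.28  0.76]
blue [[245, 104], [256, 226], [196, 226], [182, 192], [174, 106]] [[0.624, 0.159], [0.529, 0.165], [0.532, 0.214], [0.563, 0.218], [0.626, 0.208]]
blue [[354, 106], [350, 226], [290, 226], [285, 107]] [[0.619, 0.085], [0.525, 0.09], [0.528, 0.138], [0.621, 0.132]]
blue [[364, 269], [373, 349], [327, 354], [312, 276]] [[0.481, 0.078], [0.383, 0.069], [0.379, 0.115], [0.477, 0.124]]
yellow [[134, 85], [514, 90], [499, 118], [139, 116]] [[0.642, 0.227], [0.625, -0.018], [0.607, -0.011], [0.623, 0.23]]
yellow [[425, 479], [216, 479], [197, 457], [199, 450], [417, 451]] [[0.151, 0.001], [0.168, 0.267], [0.219, 0.28], [0.234, 0.275], [0.216, 0.016]]
yellow [[195, 348], [192, 411], [177, 422], [172, 408], [174, 372], [184, 347]] [[0.404, 0.241], [0.308, 0.266], [0.29, 0.287], [0.314, 0.287], [0.371, 0.27], [0.406, 0.251]]
yellow [[444, 347], [452, 347], [463, 374], [465, 405], [459, 422], [450, 419], [440, 356]] [[0.391, 0.002], [0.39, -0.005], [0.35, -0.021], [0.3, -0.03], [0.27, -0.027], [0.276, -0.017], [0.378, 0.005]]
```

```bash
python3 go.py .43 .095 .19 -85 0
```

```text
tcp [0.5635 0.113  0.1471] open 0.0511 shift [-4.628  0.863 -0.233] R [[0.964, -0.059, -0.26], [-0.057, -0.998, 0.014], [-0.26, 0.002, -0.966]]
turn [-0.125  1.881 -1.041] then shift [-4.486  0.21  -1.43 ] per down 10mm [0.    0.    0.333]
```

```bash
python3 -m creep '[[[0,0,-0.3],[-0.06,0.94,-0.52]],[[0,0,-0.3],[-0.06,0.94,-0.52]],[[-0.9,0.04,-0.17],[0,0,0]],[[-0.9,0.04,-0.17],[0,0,0]],[[-0.9,0.04,-0.17],[0,0,0]]]' 0.2 >/dev/null;python3 -m creep '[[[-0.9,0.04,-0.17],[0,0,0]],[[-0.9,0.04,-0.17],[0,0,0]],[[0,0,0],[0,0,0]],[[0,0,0],[0,0,0]]]'; python3 look.py w12 blue:.008; python3 go.py .422 .095 .06 -85 15
python3 - <<'E'
from h import *
im=cv2.imread("pics/w12.png"); i=arm.camera_info("wrist")
for k in blobs(im,"blue",300)[:3]:
    q=cv2.approxPolyDP(cv2.convexHull(k),4,True).reshape(-1,2); print(q.tolist(),plane(i,q,.008)[:,:2].round(3).tolist())
E
```

```text
time_s: 27.9
ee_pos: [0.4324, 0.0948, 0.1887]
tcp_rot: [3.139, 0.137, -0.006]
wrist_force: [-0.4, 0.5, 0.2]
opening: 0.0554
finger_force: 0.0
tcp [0.4331 0.095  0.1887] yaw(tool y) -85.02 down [-0.003 -0.    -1.   ] open 0.0558 0.0
blue [316. 221.] ctr [0.4219 0.0964] size 0.048 0.098 long yaw 5.987677953848447 tool units [-0.37 -0.08]
blue [312.  46.] ctr [0.568  0.1125] size 0.075 0.05 long yaw -5.4713115961659184 tool units [ 4.53 -0.19]
blue [216.  42.] ctr [0.564  0.1901] size 0.056 0.063 long yaw 2.220100859618526 tool units [ 4.62 -2.78]
tcp [0.4331 0.095  0.1887] open 0.0558 shift [-0.354 -0.03   4.292] R [[0.996, 0.087, -0.003], [0.087, -0.996, -0.0], [-0.003, -0.0, -1.0]]
turn [-0.002 -1.851 -0.003] then shift [ 0.754 -0.031  4.24 ] per down 10mm [0.086 0.    0.322]
[[342, 169], [341, 273], [291, 273], [289, 169]] [[0.474, 0.078], [0.376, 0.069], [0.372, 0.116], [0.47, 0.124]]
[[350, 0], [335, 100], [277, 91], [286, 0]] [[0.605, 0.085], [0.53, 0.09], [0.533, 0.139], [0.601, 0.135]]
[[251, 0], [244, 84], [183, 76], [180, 5], [186, 0]] [[0.599, 0.163], [0.536, 0.166], [0.538, 0.217], [0.59, 0.219], [0.594, 0.214]]
```

```bash
python3 -m creep '[[[-0.1,-0.016,0.855],[0,0,0]],[[-0.1,-0.016,0.855],[0,0,0]],[[-0.1,-0.016,0.855],[0,0,0]],[[-0.1,-0.016,0.855],[0,0,0]],[[-0.1,-0.016,0.855],[0,0,0]]]'>/dev/null;python3 -m creep '[[[0,0,0],[0,-0.93,0]],[[0,0,0],[0,-0.93,0]],[[0,0,0],[0,0,0]],[[0,0,0],[0,0,0]]]'; python3 go.py .4176 .0961 .0195 -85 15
```

```text
time_s: 28.85
ee_pos: [0.418, 0.0958, 0.0598]
tcp_rot: [3.101, 0.132, -0.408]
wrist_force: [-0.1, -0.5, -0.4]
opening: 0.0562
finger_force: 0.0
tcp [0.418  0.0958 0.0598] open 0.0562 shift [ 0.335 -0.011  1.3  ] R [[0.963, 0.085, -0.258], [0.082, -0.996, -0.022], [-0.258, -0.0, -0.966]]
turn [-0.006 -0.003 -0.013] then shift [ 0.336 -0.012  1.3  ] per down 10mm [0.086 0.    0.322]
```

```bash
python3 -m creep '[[[0.17,0,0.65],[0,0,0]],[[0.17,0,0.65],[0,0,0]],[[0,0,0],[0,0,0]],[[0,0,0],[0,0,0]]]'; python3 -m creep '[[[0,0,0],[0,0,0]],[[0,0,0],[0,0,0]],[[0,0,0],[0,0,0]],[[0,0,0],[0,0,0]],[[0,0,0],[0,0,0]]]' -1 50; python3 -m creep '[[[-0.257,0,-0.967],[0,0,0]],[[-0.257,0,-0.967],[0,0,0]],[[-0.257,0,-0.967],[0,0,0]],[[-0.257,0,-0.967],[0,0,0]],[[0,0,0],[0,0,0]]]'; python3 go.py .5725 .036 .11 -93.3 -3
```

```text
time_s: 29.25
ee_pos: [0.4162, 0.0958, 0.0209]
tcp_rot: [3.1, 0.135, -0.41]
wrist_force: [0.6, 0.2, -0.1]
opening: 0.0554
finger_force: 0.0
time_s: 29.75
ee_pos: [0.4174, 0.0959, 0.0213]
tcp_rot: [3.101, 0.134, -0.408]
wrist_force: [0.9, 0.2, 7.3]
opening: 0.0355
finger_force: 50.0
time_s: 30.25
ee_pos: [0.4189, 0.0962, 0.1437]
tcp_rot: [3.103, 0.134, -0.401]
wrist_force: [-0.3, 0.5, -2.0]
opening: 0.0355
finger_force: 50.0
tcp [0.4189 0.0962 0.1437] open 0.0355 shift [ 5.051  2.44  -0.172] R [[0.963, 0.086, -0.254], [0.083, -0.996, -0.021], [-0.254, -0.001, -0.967]]
turn [0.098 2.214 1.027] then shift [5.16  1.709 1.394] per down 10mm [-0.017  0.     0.333]
```

```bash
python3 -m creep '[[[0,0,0],[0.03,0.74,0.34]],[[0,0,0],[0.03,0.74,0.34]],[[0,0,0],[0.03,0.74,0.34]],[[0.86,0.285,0.1],[0,0,0]],[[0.86,0.285,0.1],[0,0,0]]]'>/dev/null;python3 -m creep '[[[0.86,0.285,0.3],[0,0,0]],[[0.86,0.285,0.3],[0,0,0]],[[0.86,0.285,0.3],[0,0,0]],[[0.86,0.285,0.3],[0,0,0]],[[0,0,0],[0,0,0]]]';python3 -m creep '[[[0,0,0],[0,0,0]],[[0,0,0],[0,0,0]]]'; python3 go.py .5725 .0361 .041 -93.3 -3
```

```text
time_s: 31.25
ee_pos: [0.5734, 0.0341, 0.1046]
tcp_rot: [3.135, -0.092, 0.076]
wrist_force: [-1.1, 0.3, -1.6]
opening: 0.0355
finger_force: 50.0
time_s: 31.45
ee_pos: [0.5697, 0.0362, 0.1059]
tcp_rot: [3.136, -0.087, 0.072]
wrist_force: [-0.4, -0.3, -1.5]
opening: 0.0355
finger_force: 50.0
tcp [0.5697 0.0362 0.1059] open 0.0355 shift [-0.005 -0.008  2.165] R [[0.997, -0.055, 0.046], [-0.055, -0.998, -0.005], [0.046, 0.003, -0.999]]
turn [0.018 0.043 0.017] then shift [-1.900e-02 -2.000e-03  2.165e+00] per down 10mm [-0.017  0.     0.333]
```

```bash
python3 -m creep '[[[0,0,0.75],[0,0.02,0]],[[0,0,0.75],[0,0.02,0]],[[0,0,0.6],[0,0,0]],[[0,0,0],[0,0,0]],[[0,0,0],[0,0,0]]]';python3 go.py .5725 .0361 .041 -93.3 -3
```

```text
time_s: 31.95
ee_pos: [0.5735, 0.036, 0.0438]
tcp_rot: [3.135, -0.086, 0.083]
wrist_force: [-0.0, -0.4, -0.3]
opening: 0.0354
finger_force: 50.0
tcp [0.5735 0.036  0.0438] open 0.0354 shift [-0.037 -0.003  0.09 ] R [[0.997, -0.055, 0.052], [-0.055, -0.998, -0.006], [0.053, 0.003, -0.999]]
turn [ 0.018 -0.002  0.018] then shift [-0.037 -0.003  0.09 ] per down 10mm [-0.017  0.     0.333]
```

```bash
python3 -m creep '[[[0,0,0.08],[0,0,0]],[[-0.25,0,-0.01],[0,0,0]],[[-0.25,0,-0.01],[0,0,0]],[[0,0,0],[0,0,0]],[[0,0,0],[0,0,0]]]'; python3 -m creep '[[[-0.05,0,0],[0,0,0]],[[0,0,0],[0,0,0]]]' | grep -E "pos|wrist";python3 -m creep '[[[-0.05,0,0],[0,0,0]],[[0,0,0],[0,0,0]]]'| grep -E "pos|wrist"
```

```text
time_s: 32.45
ee_pos: [0.5591, 0.0364, 0.0412]
tcp_rot: [3.135, -0.087, 0.084]
wrist_force: [-1.2, -0.9, -1.9]
opening: 0.0355
finger_force: 50.0
ee_pos: [0.5577, 0.0364, 0.0408]
wrist_force: [0.7, -0.0, -0.5]
ee_pos: [0.5561, 0.0365, 0.0406]
wrist_force: [0.5, -0.5, -1.5]
```

```bash
python3 -m creep '[[[-0.05,0,0],[0,0,0]],[[0,0,0],[0,0,0]]]' | grep -E "pos|wrist";python3 -m creep '[[[-0.05,0,0],[0,0,0]],[[0,0,0],[0,0,0]]]'| grep -E "pos|wrist"
```

```text
ee_pos: [0.5548, 0.0366, 0.0406]
wrist_force: [0.6, 0.2, -1.1]
ee_pos: [0.5545, 0.0366, 0.0409]
wrist_force: [4.3, -0.6, 0.6]
```

```bash
python3 -m creep '[[[0.085,0,0],[0,0,0]],[[0,0,0],[0,0,0]]]' | grep -E "pos|wrist"; python3 -m creep '[[[0.078,0,0.134],[0,-0.75,0]],[[0,0,0],[0,0,0]]]' | grep -E "pos|wrist";python3 -m creep '[[[0.077,0,0.14],[0,-0.75,0]],[[0,0,0],[0,0,0]]]'| grep -E "pos|wrist"; python3 -m creep '[[[0.078,0,0.143],[0,-0.75,0]],[[0,0,0],[0,0,0]],[[0,0,0],[0,0,0]],[[0,0,0],[0,0,0]]]' | grep -E "pos|wrist"; python3 go.py .57 .036 .028 -93.3 15
```

```text
ee_pos: [0.5555, 0.0365, 0.0405]
wrist_force: [0.8, -0.2, 0.3]
ee_pos: [0.5605, 0.0362, 0.0366]
wrist_force: [-0.1, -0.5, -1.7]
ee_pos: [0.5621, 0.0359, 0.0317]
wrist_force: [1.6, -0.4, 3.9]
ee_pos: [0.5613, 0.0361, 0.0276]
wrist_force: [1.4, -0.7, -2.1]
tcp [0.5613 0.0361 0.0276] open 0.0354 shift [ 0.278 -0.013 -0.088] R [[0.965, -0.056, -0.257], [-0.055, -0.998, 0.011], [-0.257, 0.003, -0.966]]
turn [ 0.024 -0.014  0.007] then shift [ 0.278 -0.013 -0.089] per down 10mm [0.086 0.    0.322]
```

```bash
python3 -m creep '[[[0,0,0],[0,0,0]],[[0,0,0],[0,0,0]],[[0,0,0],[0,0,0]]]' 0.1; python3 -m creep '[[[-0.257,0,-0.967],[0,0,0]],[[-0.257,0,-0.967],[0,0,0]],[[-0.257,0,-0.967],[0,0,0]],[[-0.257,0,-0.967],[0,0,0]],[[-0.257,0,-0.967],[0,0,0]]]' >/dev/null;python3 -m creep '[[[0,0,0],[0,0,0]]]' >/dev/null;  cat > chk.py <<'E'
from h import *
import sys
im,i=grab("wrist"); cv2.imwrite(f"pics/{sys.argv[1]}.png",im)
for c,z,n in(("blue",.014,4),("yellow",.0225,1)):
    for k in blobs(im,c,300)[:n]:
        q=cv2.approxPolyDP(cv2.convexHull(k),4,True).reshape(-1,2); print(c,q.tolist(),plane(i,q,z)[:,:2].round(3).tolist())
for n in("scene","side"):
    im,i=grab(n); print(n,[(k.reshape(-1,2).mean(0).round().tolist(),cv2.contourArea(k)) for k in blobs(im,"blue",40)])
E
python3 chk.py w13; python3 go.py .6352 .256 .12 -93 0
```

```text
time_s: 34.55
ee_pos: [0.5616, 0.0362, 0.0279]
tcp_rot: [-3.109, 0.087, 0.408]
wrist_force: [-0.6, 0.2, -0.4]
opening: 0.0502
finger_force: 0.0
blue [[153, 101], [176, 212], [120, 212], [95, 179], [89, 103]] [[0.625, 0.16], [0.53, 0.165], [0.533, 0.215], [0.565, 0.226], [0.627, 0.209]]
blue [[252, 103], [261, 213], [207, 212], [197, 183], [189, 105]] [[0.619, 0.084], [0.525, 0.09], [0.529, 0.138], [0.557, 0.141], [0.621, 0.133]]
blue [[349, 104], [346, 213], [292, 213], [288, 105]] [[0.614, 0.01], [0.521, 0.015], [0.523, 0.063], [0.616, 0.057]]
yellow [[49, 84], [389, 88], [379, 113], [56, 111]] [[0.643, 0.228], [0.626, -0.018], [0.608, -0.012], [0.624, 0.231]]
scene [([358.0, 234.0], 152.0), ([317.0, 253.0], 111.0), ([495.0, 45.0], 61.5)]
side [([319.0, 274.0], 763.0), ([545.0, 17.0], 466.0), ([413.0, 218.0], 222.0), ([436.0, 252.0], 52.0), ([448.0, 254.0], 50.5)]
tcp [0.5618 0.0364 0.1775] open 0.0509 shift [ 2.455 -7.449  1.307] R [[0.965, -0.056, -0.258], [-0.055, -0.998, 0.012], [-0.258, 0.003, -0.966]]
turn [ 0.016  1.87  -0.028] then shift [ 2.061 -7.437  1.917] per down 10mm [0.    0.    0.333]
```

Plates in bays 2, 3 and 4 all read seated and flat, with matching near and far edges and matching picture rows. No stock is left on the bench. Now pinch the knob and close the bar.

```bash
python3 -m creep '[[[0,0,0],[0,0.93,0]],[[0,0,0],[0,0.93,0]],[[0.3,-1,0],[0,0,0]],[[0.3,-1,0],[0,0,0]],[[0.3,-1,0],[0,0,0]]]'>/dev/null;python3 -m creep '[[[0.4,-1,0.2],[0,0,0]],[[0.4,-1,0.2],[0,0,0]],[[0.3,-1,0.2],[0,0,0]],[[0,-0.5,0.2],[0,0,0]],[[0,0,0],[0,0,0]]]' 0>/dev/null;python3 -m creep '[[[0,0,0],[0,0,0]]]'
python3 - <<'E'
from h import *
im,i=grab("wrist"); cv2.imwrite("pics/w14.png",im); g=im.max(2)
# knob: dark blob near the projected expected place
p=proj(i,[[.6365,.2325,.0565]])[0]; print("exp",p.round())
m=(g<45).astype(np.uint8); n,l,st,c=cv2.connectedComponentsWithStats(m)
for k in range(1,n):
    if st[k,4]>80 and np.hypot(*(c[k]-p))<120: print(st[k],c[k].round(),plane(i,[c[k]],.045).round(4),"top-edge ctr",plane(i,[[st[k,0]+st[k,2]/2,st[k,1]+st[k,3]/2]],.045).round(4))
E
python3 go.py .6365 .2325 .036 -93.3 0
```

```text
time_s: 36.3
ee_pos: [0.6312, 0.2299, 0.151]
tcp_rot: [3.138, -0.082, -0.007]
wrist_force: [0.0, 0.4, 0.3]
opening: 0.0511
finger_force: 0.0
time_s: 36.4
ee_pos: [0.6321, 0.2263, 0.1525]
tcp_rot: [3.136, -0.088, -0.005]
wrist_force: [-0.1, -0.4, 0.1]
opening: 0.0511
finger_force: 0.0
exp [309. 233.]
[300 208  16  34 506] [307. 225.] [[0.6399 0.2337 0.045 ]] top-edge ctr [[0.6395 0.2332 0.045 ]]
[ 232  283   32   83 1104] [250. 331.] [[0.5565 0.2844 0.045 ]] top-edge ctr [[0.5621 0.2851 0.045 ]]
tcp [0.6325 0.2257 0.153 ] open 0.0512 shift [ 0.126 -0.251  3.899] R [[0.998, -0.057, -0.002], [-0.057, -0.998, -0.004], [-0.002, 0.004, -1.0]]
turn [0.03  0.014 0.002] then shift [ 0.119 -0.235  3.901] per down 10mm [0.    0.    0.333]
```

```bash
python3 -m creep '[[[0.04,-0.065,0.97],[0,0,0]],[[0.04,-0.065,0.97],[0,0,0]],[[0.04,-0.065,0.97],[0,0,0]],[[0.04,-0.065,0.93],[0,0,0]],[[0,0,0],[0,0,0]]]';python3 -m creep '[[[0,0,0],[0,0,0]],[[0,0,0],[0,0,0]],[[0,0,0],[0,0,0]],[[0,0,0],[0,0,0]],[[0,0,0],[0,0,0]]]' -1 20
```

```text
time_s: 36.95
ee_pos: [0.6363, 0.2323, 0.0353]
tcp_rot: [3.135, -0.09, -0.009]
wrist_force: [-0.8, -0.7, -0.1]
opening: 0.051
finger_force: 0.0
time_s: 37.45
ee_pos: [0.6385, 0.2351, 0.039]
tcp_rot: [3.138, -0.088, 0.0]
wrist_force: [-0.1, -0.3, -0.1]
opening: 0.0158
finger_force: 0.0
```

```bash
python3 -m creep '[[[0,0,0],[0,0,0]],[[0,0,0],[0,0,0]]]' -1 20;python3 -m creep '[[[0,0.3,0],[0,0,0]],[[0,0.3,0],[0,0,0]],[[0,0.3,0],[0,0,0]],[[0,0,0],[0,0,0]]]';python3 -m creep '[[[0,0.1,0],[0,0,0]],[[0,0,0],[0,0,0]]]'
```

```text
time_s: 37.65
ee_pos: [0.6384, 0.2333, 0.0388]
tcp_rot: [3.136, -0.09, -0.001]
wrist_force: [-0.9, -4.8, 6.7]
opening: 0.0118
finger_force: 20.0
time_s: 38.05
ee_pos: [0.6366, 0.2059, 0.0388]
tcp_rot: [3.137, -0.091, -0.002]
wrist_force: [-1.4, -2.4, 6.5]
opening: 0.0122
finger_force: 20.0
time_s: 38.25
ee_pos: [0.6365, 0.2042, 0.0388]
tcp_rot: [3.138, -0.089, -0.001]
wrist_force: [-1.9, 0.2, 7.6]
opening: 0.012
finger_force: 20.0
```

```bash
for k in 1 ; do python3 -m creep '[[[0,0.07,0],[0,0,0]],[[0,0,0],[0,0,0]]]'|grep -E "pos|wrist"; python3 -m creep '[[[0,0.07,0],[0,0,0]],[[0,0,0],[0,0,0]]]'|grep -E "pos|wrist"; python3 -m creep '[[[0,0.07,0],[0,0,0]],[[0,0,0],[0,0,0]]]'|grep -E "pos|wrist";done
```

```text
ee_pos: [0.6365, 0.2033, 0.0388]
wrist_force: [-0.8, 3.0, 5.7]
ee_pos: [0.6365, 0.2033, 0.0388]
wrist_force: [-0.9, 8.1, 4.0]
ee_pos: [0.6365, 0.2032, 0.0389]
wrist_force: [1.0, 11.9, 1.0]
```

```bash
python3 -m creep '[[[0,-0.1,0],[0,0,0]],[[0,0,0],[0,0,0]]]'|grep -E "pos|wrist"; python3 -m creep '[[[0,0,0],[0,0,0]],[[0,0,0],[0,0,0]],[[0,0,-0.5],[0,0,0]],[[0,0,-1],[0,0,0]],[[0,0,-1],[0,0,0]]]' -0.4;python3 -m creep '[[[0,0,-1],[0,0,0]],[[0,0,-1],[0,0,0]],[[0,0,0],[0,0,0]],[[0,0,0],[0,0,0]],[[0,0,0],[0,0,0]]]' -1 >/dev/null; python3 chk.py w15; python3 go.py .5736 .2351 .05 -93.3 0
python3 - <<'E'
from h import *
im=cv2.imread("pics/w15.png");i=arm.camera_info("wrist")
for k in blobs(im,"green",60)[:1]: 
    c=cv2.minEnclosingCircle(k); print("green",c,plane(i,[c[0]],.022).round(4))
E
```

```text
ee_pos: [0.6365, 0.2033, 0.0388]
wrist_force: [-0.8, 6.3, 4.7]
time_s: 39.55
ee_pos: [0.636, 0.2012, 0.1144]
tcp_rot: [3.137, -0.089, -0.003]
wrist_force: [0.4, -0.2, 1.0]
opening: 0.0278
finger_force: 0.0
blue [[540, 231], [543, 305], [524, 327], [471, 327], [483, 230]] [[0.613, 0.01], [0.542, 0.0], [0.52, 0.016], [0.523, 0.065], [0.617, 0.06]]
blue [[454, 231], [452, 303], [445, 322], [391, 322], [396, 230]] [[0.618, 0.085], [0.549, 0.084], [0.53, 0.09], [0.533, 0.14], [0.621, 0.135]]
blue [[364, 228], [361, 315], [318, 304], [309, 278], [309, 241], [340, 228]] [[0.625, 0.162], [0.542, 0.167], [0.555, 0.206], [0.581, 0.213], [0.616, 0.211], [0.626, 0.183]]
blue [[513, 0], [491, 22], [468, 30], [449, 24], [439, 2]] [[0.793, 0.048], [0.779, 0.064], [0.774, 0.081], [0.779, 0.095], [0.794, 0.103]]
yellow [[493, 477], [0, 479], [26, 451], [328, 441], [476, 441]] [[0.352, 0.036], [0.38, 0.546], [0.414, 0.509], [0.409, 0.204], [0.4, 0.057]]
scene [([348.0, 240.0], 397.0), ([495.0, 45.0], 68.0)]
side [([317.0, 272.0], 688.0), ([545.0, 17.0], 464.0), ([413.0, 218.0], 222.0), ([327.0, 169.0], 114.5), ([436.0, 252.0], 53.0), ([448.0, 254.0], 51.5), ([337.0, 207.0], 43.5), ([332.0, 290.0], 42.5)]
tcp [0.6358 0.2018 0.1721] open 0.0006 shift [-2.122 -1.006  4.073] R [[0.998, -0.056, -0.003], [-0.056, -0.998, -0.003], [-0.003, 0.003, -1.0]]
turn [0.025 0.02  0.012] then shift [-2.135 -0.988  4.07 ] per down 10mm [0.    0.    0.333]
green ((282.0, 295.0), 13.038504600524902) [[0.5699 0.2374 0.022 ]]
```

```bash
python3 - <<'E'
from h import *
im=cv2.imread("pics/w15.png");i=arm.camera_info("wrist")
for k in blobs(im,"yellow",200)[:4]:
    q=cv2.approxPolyDP(cv2.convexHull(k),4,True).reshape(-1,2); print(plane(i,q,.0225)[:,:2].round(3).tolist())
E
python3 -m creep '[[[-0.71,-0.34,0.8],[0,0,0]],[[-0.71,-0.34,0.8],[0,0,0]],[[-0.71,-0.34,0.8],[0,0,0]],[[0,0,0.8],[0,0,0]],[[0,0,0.7],[0,0,0]]]'>/dev/null;python3 -m creep '[[[0,0,0.2],[0,0,0]],[[0,0,0],[0,0,0]],[[0,0,0],[0,0,0]]]'; python3 go.py .573 .2352 .03
```

```text
[[0.353, 0.037], [0.38, 0.545], [0.414, 0.509], [0.409, 0.205], [0.4, 0.057]]
[[0.622, 0.198], [0.641, 0.197], [0.625, -0.047], [0.607, -0.041]]
[[0.515, 0.204], [0.432, 0.205]]
[[0.518, 0.215], [0.433, 0.221]]
time_s: 41.0
ee_pos: [0.5746, 0.2359, 0.0506]
tcp_rot: [3.138, -0.088, -0.001]
wrist_force: [-0.4, -0.3, 0.3]
opening: 0.0007
finger_force: 0.0
tcp [0.5746 0.2359 0.0506] open 0.0007 shift [-0.051  0.026  0.688] R [[0.998, -0.056, -0.001], [-0.056, -0.998, -0.002], [-0.001, 0.002, -1.0]]
```

```bash
python3 -m creep '[[[-0.05,0.02,0.3],[0,0,0]],[[0,0,0.3],[0,0,0]],[[0,0,0],[0,0,0]]]'|grep -E "pos|wrist"; python3 -m creep '[[[0,0,0.1],[0,0,0]],[[0,0,0],[0,0,0]]]'|grep -E "pos|wrist";python3 -m creep '[[[0,0,0.1],[0,0,0]],[[0,0,0],[0,0,0]]]'|grep -E "pos|wrist"
```

```text
ee_pos: [0.5733, 0.2355, 0.0321]
wrist_force: [1.1, -0.1, 3.2]
ee_pos: [0.5734, 0.2355, 0.0315]
wrist_force: [-3.9, -2.5, 24.4]
ee_pos: [0.5735, 0.2356, 0.0309]
wrist_force: [-10.2, -4.2, 52.8]
```

```bash
for k in 1; do python3 -m creep '[[[0,0,-0.25],[0,0,0]],[[0,0,0],[0,0,0]]]'; python3 -m creep '[[[0,0,-0.1],[0,0,0]],[[0,0,0],[0,0,0]]]'; python3 -m creep '[[[0,0,-0.1],[0,0,0]],[[0,0,0],[0,0,0]]]';python3 -m creep '[[[0,0,-0.1],[0,0,0]],[[0,0,0],[0,0,0]]]'; done | grep -E "pos|wrist"
```

```text
ee_pos: [0.5735, 0.2356, 0.0352]
wrist_force: [0.5, -0.5, 1.8]
ee_pos: [0.5729, 0.2355, 0.0367]
wrist_force: [0.9, -0.1, 1.4]
ee_pos: [0.5723, 0.2353, 0.0395]
wrist_force: [-0.4, 0.5, 0.7]
ee_pos: [0.5725, 0.2354, 0.0428]
wrist_force: [-0.1, -0.4, -0.2]
```

```bash
python3 -m creep '[[[0,0,-0.5],[0,0,0]],[[0,0,-1],[0,0,0]],[[0,0,-1],[0,0,0]],[[0,0,-1],[0,0,0]],[[0,0,-1],[0,0,0]]]'; python3 -m creep '[[[0,0,0],[0,0,0]],[[0,0,0],[0,0,0]]]' >/dev/null; python3 look.py w16 blue:.014 yellow:.0225 orange:.012; python3 -c "
from station import arm
print(arm.close_job())"
```

```text
time_s: 43.0
ee_pos: [0.5726, 0.2356, 0.18]
tcp_rot: [3.138, -0.088, -0.001]
wrist_force: [0.4, 0.1, -0.3]
opening: -0.0001
finger_force: 0.0
tcp [0.5725 0.2355 0.178 ] yaw(tool y) -93.21 down [-0.001 -0.003 -1.   ] open 0.0005 0.0
blue [464. 206.] ctr [0.5732 0.1091] size 0.095 0.056 long yaw -2.905157693351086 tool units [0.26 4.21]
blue [373. 205.] ctr [0.5789 0.1879] size 0.095 0.049 long yaw -3.8155293112442195 tool units [0.3  1.57]
blue [554. 209.] ctr [0.5666 0.0309] size 0.098 0.062 long yaw -3.6860434749858513 tool units [0.19 6.82]
yellow [246. 460.] ctr [0.3208 0.3246] size 0.502 0.05 long yaw 86.72562101873268 tool units [-8.54 -2.49]
yellow [498. 148.] ctr [0.6237 0.0871] size 0.019 0.228 long yaw 86.39164403678103 tool units [1.98 4.84]
orange [183.  38.] ctr [0.7199 0.3326] size 0.056 0.042 long yaw -42.433815673971935 tool units [ 4.72 -3.51]
orange [132. 227.] ctr [0.5724 0.4014] size 0.105 0.051 long yaw -83.40140542415307 tool units [-0.31 -5.52]
the job is handed in; nothing more can be done
None
```

The job is done and handed in at about 43 s: the orange plate is flat in the return tray, the two blue stock plates are in bays 2 and 3 beside the one already in bay 4, the lock bar is fully shut, and the green button was pressed last; after the orange plate was in the tray I checked by camera measurements and force readings only, and no judging result came back.

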